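# Regrasp a gas probe on the inclined rest and hang it in the purge dock

### The job

Take the blue gas probe out of its white cradle, lay it in the yellow inclined rest (handle end up, orange collar against the two prongs) and let go of it there. Then take it again with a new grip and hang it upright in the fork of the grey purge dock: steel stem down between the tines, orange collar lying flat on the fork behind the red lips, and let go. The probe must never touch the bench top, and the other loose things stay where they are.

Things in the scene. Friction and masses are not known exactly. Their poses are not given: they have to be found in the camera images.
- probe_mid (a point): Gas probe, 0.17 to 0.35 kg, 180 mm long, round: blue handle 30 mm across and 100 mm long, orange collar 50 mm across and 6 mm thick, steel stem 12 mm across and 74 mm long. Point: on the axis, middle of the handle. x runs along the axis to the handle's free end (50 mm away); the stem's tip is at x = -130 mm. Starts level in the cradle. Balance point: about 14 mm from here towards the collar.
- probe_collar (a point): Centre of the orange collar's face on the stem's side, on the probe's axis, 56 mm from the middle of the handle towards the stem. Same axes as the handle's middle.
- cradle: White fixed cradle: base 200 x 80 x 12 mm with two V saddles, 12 mm thick, 40 mm either side of its middle, that carry the probe's handle with its axis 55 mm above the bench; 68 mm of handle are free between them. Origin: under the middle of the base, on the bench. x along the base, towards the free end of the handle lying in it; z up.
- rest: Yellow fixed inclined rest on an aluminium base 150 x 100 x 12 mm; origin under the base's middle, on the bench. Carries the probe sloping 45 degrees, handle's free end up, on a rail 16 mm wide (from 38 mm below to 20 mm above the handle's middle). x is level, the way the probe's upper end leans; z up: the probe's own x axis lies along (x + z).
- rest_mid (a point): Where the middle of the handle comes to lie in the inclined rest, 125 mm above the bench; axes as the rest's. A V saddle lies 11 to 26 mm below this point; from there up the handle's sides are free, its upper 30 mm quite free. All is open on the slope's upper side: lay the probe in square to the slope and take it out square to the slope or straight up, not along its axis (the collar would meet the saddle).
- rest_collar (a point): Where the centre of the collar's stem side comes to lie in the inclined rest, 56 mm down the slope from the handle's place: against two prongs, with the stem in the 20 mm slot between them (open on the slope's upper side). Let go a few mm short of the prongs, the probe slides down or stays. Axes as the rest's.
- dock: Grey fixed purge dock; origin on the bench under the seat point, x into the dock, z up. Base plate x = -50 to 110 mm, 130 mm wide, 14 mm thick. Housing behind the fork x = 40 to 90 mm, 90 mm wide, no higher than the fork. The level steel fork has two tines 22 mm wide, 8 mm thick, with a 22 mm slot between them.
- dock_seat (a point): Place of the centre of the collar's stem side in the dock: on the slot's middle line at the tines' upper face, 110 mm above the bench. x into the dock, z up. The slot is open to -x and upwards, its mouth at x = -40 mm, its closed end at x = +10 mm. Red lips 5 mm high stand on the tines from x = -40 to -33 mm; the collar lies behind them.
- can: Bystander, to be left alone: blue spray can, 52 mm across, 120 mm tall, standing.
- jar: Bystander, to be left alone: jar with a white cap, 56 mm across, 80 mm tall, standing.
- wrench: Bystander, to be left alone: steel wrench, 170 mm long, lying flat.
- flange: Bystander, to be left alone: aluminium flange ring, 60 mm across, 18 mm tall, lying flat.
- adapter_box: Bystander, to be left alone: small cardboard box, 90 x 65 x 40 mm.
There are look-alikes about, which are no part of the job. Leave any green look-alike of the dock alone. Of the things that look like the part that bears probe_mid, the larger one is meant.

How it is judged:
By the outcome, as a careful person would: the job done as asked, in the order asked, and still so for the second after the job is handed in, with the robot touching nothing.
It also fails if it takes over 69 s, if anything falls off the work surface, if the arm or the gripper's body presses on something with over 40 N, if the wrist force passes 120 N, or if a joint passes its speed limit or range.

### The arm

A 6-joint arm with a two-finger parallel gripper is mounted at the origin on the work surface. World frame = base frame: x ahead of the robot, y to its left, z up, the work surface at z = 0. Lengths are in m, angles in rad, forces in N, time in s.
With the tool pointing down it reaches from about 0.3 to 0.85 m from the base axis. Payload 4.2 kg.
Tool frame: the origin (TCP) lies between the finger pads; the fingertips stand 14 mm ahead of it and the grasp point (between the pads) lies 5 mm behind it; z points along the fingers, y is the direction in which the jaws open and shut (so a half turn about z gives the same grasp; the last joint's range is limited). The gripper opens to 91 mm and grips with 3 to 60 N. Pads are 32 mm wide; open, the fingers measure 118 mm over their backs; the gripper's body (76 mm by 178 mm) begins 60 mm behind the grasp point.
Start: joints at [1.137, 0.32, 1.565, -0, 1.257, -0.02], TCP at [0.231, 0.526, 0.228] pointing down, gripper open.
Joint ranges: [-3.11, 3.11], [-0.84, 2.01], [0.21, 2.61], [-1.34, 4.49], [0.05, 2.63], [-2.56, 2.56]. Speed limits (rad/s): [2.57, 2.57, 3.14, 3.14, 3.14, 3.14].

### API

Orientations are given as a unit quaternion [w, x, y, z].
In Python, from cell import bot gives the robot as it stands.
- The arm moves only by the tool play_rows, never from a script. Its argument "steps" is a list of rows, each an object of numbers: "dx", "dy", "dz": the shift along the tool's x, y, z in mm; "turn": the turn about the tool's z in rad; "fingers": the opening in per cent of the stroke, from 0 (shut) to 100 (fully open). In form: [{"dx": .., "dy": .., "dz": .., "turn": .., "fingers": ..}, ...]. A call has exactly 5 rows; each row is the pose to reach, as a shift and turn from the pose commanded when the call began, along the tool's axes at that moment; what a row does not reach only later rows make up. A row lasts 1/8 s, in which the tool goes at most 62.5 mm and 10.7 degrees, less where a joint would pass 70% of its speed; a pose out of reach is approached as far as the arm can. A call with a gripper value outside its range is refused whole. The fingers move at their own pace and stop on an object; "grip_force" is the grip in N (left out, the last holds). Time passes only in rows, so rows that repeat a pose let the fingers close, or fill a call up. It gives the time, the measured TCP pose, the force and the opening at its end, in the units of the state.
- bot.read_state(): the state, without advancing time (a new reading comes with each control period).
- bot.read_camera(name): name is "side" or "top" or "wrist"; returns the picture (420x560x3 uint8, red, green, blue); there is no depth.
- bot.camera_info(name): a dict with "K" (3x3 intrinsics, pixels), "xyz" and "rotation" of the camera in the world. Camera axes: x right, y down, z forward; pixel columns grow to the right and rows downward; lengths in m; the calibration is good to about 2 mm. The wrist camera is an equidistant fisheye: a pixel r from the principal point sees the ray r / f radians off the axis. A picture is of the moment at which its call begins: read the wrist's pose just before it. camera_info takes no time and is no camera call; for the wrist camera it gives the pose at the moment of the call.
- bot.job_done(): hands the job in, once; it reports no verdict.
The state is a dict: "t": time; "q": joint angles; "qd": joint speeds; "joint_torque": joint torques, N m; "tool_pos": TCP position; "tool_rot": TCP orientation; "ft_force": force on the tool from outside, world axes, zero at the start; "ft_torque": the same for the moment, N m; "gripper_width": opening from 0.0 (shut) to 1.0 (fully open).
Only numpy, scipy, OpenCV 4.12 (cv2) and the standard library are available. Lean on these libraries where they do the work, as an engineer would, in place of code of your own. Each camera call takes 0.05 s, during which the arm holds its last target. There are 200 camera calls.

## Working session

There is one attempt and no reset: what is moved stays moved. The work goes in short steps, Python scripts to look and compute and a tool call to move; the robot and the scene stay as the last step left them, time stands still between calls to the robot, and variables do not carry over. Pictures are saved under pics/ and viewed, about 8 in all and at most 12, crops included, and the job is handed in when it is done.

Besides the shell and the picture viewer there is one more tool, called after "Request:" in YAML: its name, and indented under it one key for each argument. play_rows: Moves the arm, as the interface text tells. Its arguments: {"type":"object","properties":{"steps":{"type":"array","items":{"type":"object","properties":{"dx":{"type":"number"},"dy":{"type":"number"},"dz":{"type":"number"},"turn":{"type":"number"},"fingers":{"type":"number"}}}},"grip_force":{"type":"number"}},"required":["steps"]}

```bash
ls; mkdir -p pics
python3 - <<'E'
from cell import bot
import cv2,numpy as np
s=bot.read_state();print({k:np.round(v,3).tolist() for k,v in s.items()})
for n in("side","top","wrist"):
    i=bot.camera_info(n);print(n,{k:np.round(v,4).tolist() if not isinstance(v,str) else v for k,v in i.items()})
    cv2.imwrite(f"pics/{n}0.png",bot.read_camera(n)[:,:,::-1])
E
```

```text
pics
{'t': 0.0, 'q': [1.137, 0.32, 1.566, -0.0, 1.257, -0.02], 'qd': [-0.0, 0.001, 0.001, -0.001, 0.002, 0.003], 'joint_torque': [-0.002, -41.247, -23.197, 0.073, 0.046, -0.0], 'tool_pos': [0.231, 0.526, 0.227], 'tool_rot': [-0.0, 0.205, 0.979, -0.001], 'ft_force': [0.354, 0.364, 0.112], 'ft_torque': [-0.026, 0.041, 0.018], 'gripper_width': 0.998}
side {'K': [[468.5726, 0.0, 286.4974], [0.0, 468.5726, 211.9682], [0.0, 0.0, 1.0]], 'xyz': [-0.1925, -0.8229, 1.1186], 'rotation': [-0.3556, 0.8744, -0.3022, 0.1331]}
top {'K': [[496.6295, 0.0, 287.8146], [0.0, 496.6295, 207.3022], [0.0, 0.0, 1.0]], 'xyz': [0.1996, -0.0299, 1.4927], 'rotation': [-0.0609, 0.7105, -0.6991, 0.0531]}
wrist {'K': [[325.1923, 0.0, 279.4821], [0.0, 325.1923, 213.245], [0.0, 0.0, 1.0]], 'xyz': [0.1597, 0.557, 0.3834], 'rotation': [0.117, 0.8291, 0.5415, 0.0757]}
```

View pics/top0.png

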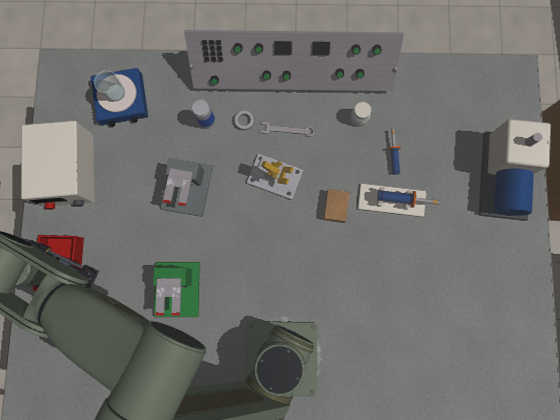

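View pics/side0.png

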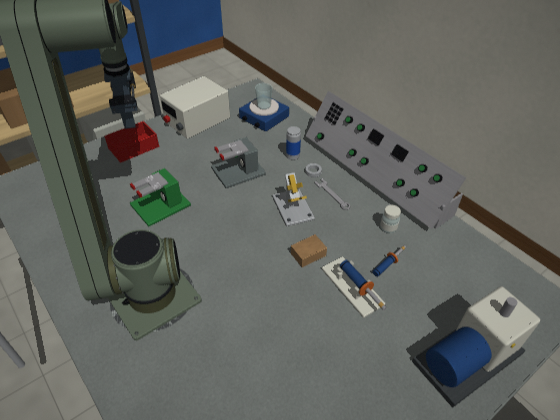

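```bash
cat > h.py <<'E'
import numpy as np, cv2
from cell import bot
from scipy.spatial.transform import Rotation as R
def q2R(q): return R.from_quat(np.roll(q,-1)).as_matrix()
def info(n):
    i=bot.camera_info(n); r=np.array(i["rotation"])
    return np.array(i["K"]),np.array(i["xyz"]),(q2R(r) if r.size==4 else r)
def ray(n,uv,I=None):
    K,c,Rm=I or info(n); p=(np.array(uv,float)-K[:2,2])/K[0,0]
    if n=="wrist":
        r=np.linalg.norm(p); d=np.r_[p/max(r,1e-9)*np.sin(r),np.cos(r)]
    else: d=np.r_[p,1]
    return c,Rm@d/np.linalg.norm(d)
def at_z(n,uv,z,I=None):
    c,d=ray(n,uv,I); return c+d*(z-c[2])/d[2]
def proj(n,P,I=None):
    K,c,Rm=I or info(n); v=(np.atleast_2d(P)-c)@Rm
    if n=="wrist":
        th=np.arctan2(np.hypot(v[:,0],v[:,1]),v[:,2]); p=v[:,:2]/np.maximum(np.hypot(v[:,0],v[:,1]),1e-9)[:,None]*th[:,None]
    else: p=v[:,:2]/v[:,2:]
    return p*K[0,0]+K[:2,2]
def snap(n,name):
    I=info(n); im=bot.read_camera(n)[:,:,::-1].copy(); cv2.imwrite(f"pics/{name}.png",im); np.save(f"pics/{name}.npy",np.array([*I],dtype=object),allow_pickle=True); return im,I
def load(name): return tuple(np.load(f"pics/{name}.npy",allow_pickle=True))
E
python3 - <<'E'
from h import *
for nm,uv,z in [("probe_end",(378,196),.055),("collar",(413,199),.055),("tip",(440,202),.055),("cradle",(392,200),.012),("rest",(275,176),.012),("dockfork",(177,187),.11),("dock",(187,188),.014)]:
    print(nm,at_z("top",uv,z).round(3))
s=bot.read_state();Rt=q2R(s["tool_rot"]);K,c,Rc=info("wrist")
print(Rt.round(3));print("cam in tool",(Rt.T@(c-s["tool_pos"])).round(4));print((Rt.T@Rc).round(3))
t=cv2.imread("pics/top0.png")
a=[cv2.resize(t[y:y+70,x:x+90],None,fx=4.4,fy=4.2,interpolation=2) for x,y in((350,165),(230,140),(145,150))]
w=cv2.resize(cv2.imread("pics/side0.png")[140:320,200:420],(396,294),interpolation=2)
cv2.imwrite("pics/mosaic.png",np.vstack([np.hstack(a[:2]),np.hstack([a[2],w])]))
E
```

```text
probe_end [ 0.471 -0.277  0.055]
collar [ 0.464 -0.379  0.055]
tip [ 0.456 -0.458  0.055]
cradle [ 0.468 -0.326  0.012]
rest [0.537 0.029 0.012]
dockfork [0.478 0.303 0.11 ]
dock [0.495 0.296 0.014]
[[-0.916  0.402 -0.001]
 [ 0.402  0.916 -0.001]
 [ 0.    -0.001 -1.   ]]
cam in tool [ 0.0777 -0.0006 -0.1562]
[[-0.    -0.961 -0.276]
 [ 1.    -0.     0.   ]
 [-0.    -0.276  0.961]]
```

View pics/mosaic.png

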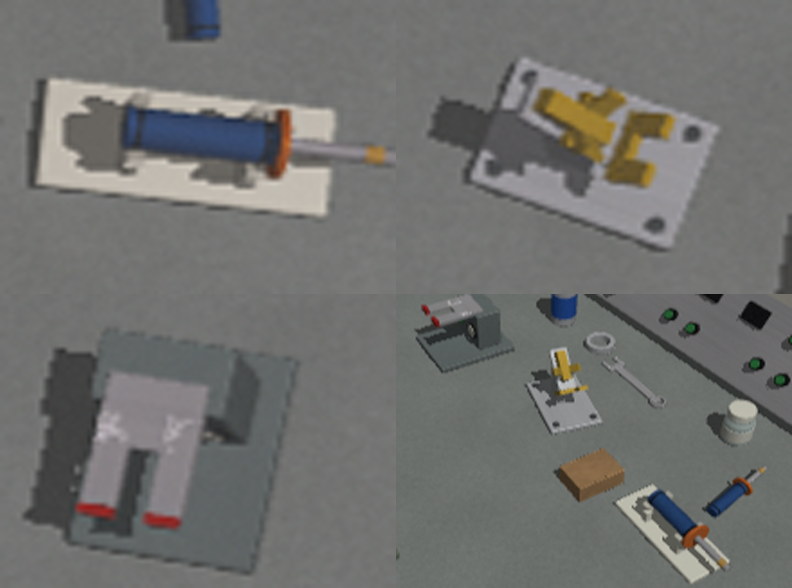

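Request:
play_rows:
  steps:
    - {"dx":-60,"dy":-33,"turn":0.1}
    - {"dx":-110,"dy":-60,"turn":0.2}
    - {"dx":-165,"dy":-92,"turn":0.3}
    - {"dx":-220,"dy":-122,"turn":0.4}
    - {"dx":-270,"dy":-150,"turn":0.5}

```text
validation failed for argument at $.st...
```

Request:
play_rows:
  steps:
    - {"dx":0,"dy":0}
    - {"dx":0,"dy":0}
    - {"dx":0,"dy":0}
    - {"dx":0,"dy":0}
    - {"dx":0,"dy":0}

```text
validation failed for argument at $.st...
```

Run:
```python
from h import *
im,I=snap("wrist","w1"); s=bot.read_state(); print(s["t"],s["tool_pos"],q2R(s["tool_rot"]).round(3).tolist(),np.round(s["q"],3)); 
for P in [(.537,.029,.01),(.478,.303,.11)]: print(proj("wrist",P,I).round(0))
```

```text
Traceback (most recent call last):
  File "h.py", line 23, in snap
    I=info(n); im=bot.read_camera(n)[:,:,::-1].copy(); cv2.imwrite(f"pics/{name}.png",im); np.save(f"pics/{name}.npy",np.array([*I],dtype=object),allow_pickle=True); return im,I
                                                                                                                      ~~~~~~~~^^^^^^^^^^^^^^^^^^^
ValueError: could not broadcast input array from shape (3,3) into shape (3,)
```

View pics/w1.png

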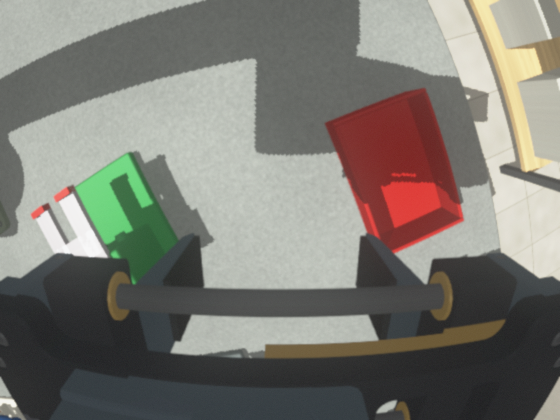

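```bash
sed -i 's/np.save(.*allow_pickle=True); return/pickle.dump(I,open(f"pics\/{name}.pk","wb")); return/; s/^def load.*/def load(n): return pickle.load(open(f"pics\/{n}.pk","rb"))/; 1s/$/, pickle/' h.py; python3 -c "import h"
```

Request:
play_rows:
  steps:
    - {"dx":-60,"dy":-33,"dz":0,"turn":0.1,"fingers":100}
    - {"dx":-110,"dy":-60,"dz":0,"turn":0.2,"fingers":100}
    - {"dx":-165,"dy":-92,"dz":0,"turn":0.3,"fingers":100}
    - {"dx":-220,"dy":-122,"dz":0,"turn":0.4,"fingers":100}
    - {"dx":-270,"dy":-150,"dz":0,"turn":0.5,"fingers":100}
  grip_force: 20

```text
t: 0.82
tool_pos: [0.4191, 0.2788, 0.228]
tool_rot: [0.0, 0.443, 0.897, 0.0]
ft_force: [1.2, 1.0, 0.9]
gripper_width: 1.0
```

Request:
play_rows:
  steps:
    - {"dx":-40,"dy":0,"dz":0,"turn":0.15,"fingers":100}
    - {"dx":-90,"dy":-2,"dz":0,"turn":0.3,"fingers":100}
    - {"dx":-122,"dy":-4,"dz":0,"turn":0.45,"fingers":100}
    - {"dx":-122,"dy":-4,"dz":0,"turn":0.6,"fingers":100}
    - {"dx":-122,"dy":-4,"dz":0,"turn":0.6,"fingers":100}

```text
t: 1.45
tool_pos: [0.4895, 0.1811, 0.2277]
tool_rot: [-0.0, 0.686, 0.727, -0.0]
ft_force: [0.5, 0.7, -0.8]
gripper_width: 1.001
```

```bash
python3 -c "
from h import *
snap('wrist','wdock'); s=bot.read_state(); print(s['tool_pos'],q2R(s['tool_rot'])[:,0])"
```

```text
[0.48933249 0.18143757 0.22780097] [-5.93226126e-02  9.98238861e-01  5.98632777e-05]
```

Request:
play_rows:
  steps:
    - {"dx":-50,"dy":6,"dz":0,"turn":0,"fingers":100}
    - {"dx":-110,"dy":12,"dz":0,"turn":0,"fingers":100}
    - {"dx":-170,"dy":20,"dz":0,"turn":0,"fingers":100}
    - {"dx":-230,"dy":26,"dz":0,"turn":0,"fingers":100}
    - {"dx":-250,"dy":29,"dz":0,"turn":0,"fingers":100}

```text
t: 2.12
tool_pos: [0.5328, -0.0686, 0.2279]
tool_rot: [0.0, 0.687, 0.727, -0.0]
ft_force: [-0.4, 0.6, -0.3]
gripper_width: 1.0
```

```bash
python3 -c "
from h import *
snap('wrist','wrest'); s=bot.read_state(); print(s['tool_pos'],q2R(s['tool_rot'])[:,0],np.round(s['q'],2))"
```

```text
[ 0.53325766 -0.06951984  0.22781266] [-0.05617854  0.99841947 -0.00159064] [-0.15  0.26  1.65 -0.    1.23 -0.21]
```

Request:
play_rows:
  steps:
    - {"dx":-60,"dy":-12,"dz":0,"turn":0,"fingers":100}
    - {"dx":-120,"dy":-25,"dz":0,"turn":0,"fingers":100}
    - {"dx":-180,"dy":-37,"dz":0,"turn":0,"fingers":100}
    - {"dx":-240,"dy":-50,"dz":0,"turn":0,"fingers":100}
    - {"dx":-300,"dy":-60,"dz":0,"turn":0,"fingers":100}

```text
t: 2.8
tool_pos: [0.4903, -0.3692, 0.2281]
tool_rot: [-0.0, 0.685, 0.728, 0.001]
ft_force: [0.9, -0.7, -0.2]
gripper_width: 0.999
```

```bash
python3 -c "
from h import *
snap('wrist','wcradle'); s=bot.read_state(); print(s['t'],s['tool_pos'],q2R(s['tool_rot'])[:,0],np.round(s['q'],2))
a=[cv2.imread(f'pics/{n}.png') for n in('wdock','wrest','wcradle')]
cv2.imwrite('pics/m2.png',np.vstack([np.hstack([a[0][:300,80:480],a[1][:300,80:480]]),np.hstack([a[2][:300,80:480],a[2][:300,80:480]*0])]))"
```

```text
2.85 [ 0.48927279 -0.37701964  0.22752726] [-0.05626718  0.99839454 -0.00650813] [-0.67  0.39  1.47 -0.01  1.29 -0.73]
```

View pics/m2.png

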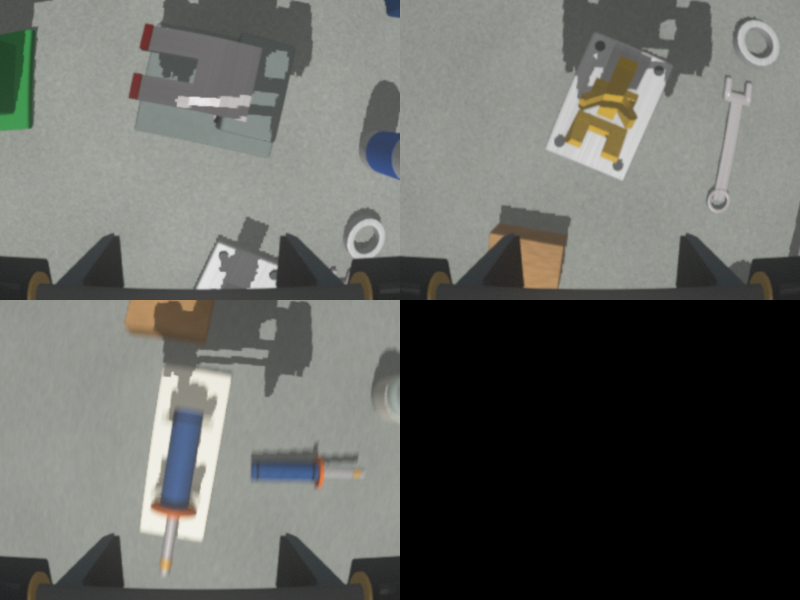

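```bash
python3 -c "
from h import *
def c(n,u,v,w,h,f): 
    im=cv2.imread(f'pics/{n}.png')[v:v+h,u:u+w]; return cv2.resize(im,None,fx=f,fy=f,interpolation=cv2.INTER_CUBIC)
a=c('wdock',205,15,180,150,2.2222);b=c('wrest',215,25,150,162,1.85*1.3333) 
cv2.imwrite('pics/m3.png',np.hstack([c('wdock',205,15,160,150,2.5),c('wrest',215,25,160,150,2.5)]))
cv2.imwrite('pics/m3.png',np.vstack([cv2.imread('pics/m3.png')[:,:800],np.hstack([c('wcradle',205,100,160,80,2.5),c('wcradle',205,180,160,80,2.5)])]))
print(cv2.imread('pics/m3.png').shape)"
```

```text
(575, 800, 3)
```

View pics/m3.png

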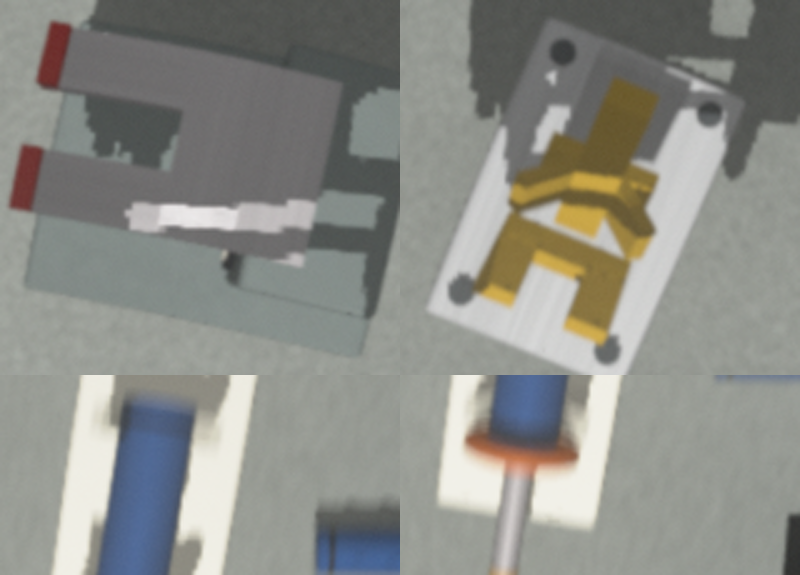

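```bash
cat > fit.py <<'E'
from h import *
from scipy.optimize import least_squares
def fit(name,uv,P,x0,free_dx=None):
    I=load(name); P=np.array(P,float)/1000; uv=np.array(uv,float)
    def W(p):
        c,s=np.cos(p[2]),np.sin(p[2]); Q=P.copy()
        if free_dx is not None: Q[free_dx,0]+=p[3]
        return np.c_[p[0]+c*Q[:,0]-s*Q[:,1],p[1]+s*Q[:,0]+c*Q[:,1],Q[:,2]]
    r=least_squares(lambda p:(proj("wrist",W(p),I)-uv).ravel(),x0,loss="soft_l1")
    print(name,r.x.round(4),"deg",np.degrees(r.x[2]).round(2),"res px",(proj("wrist",W(r.x),I)-uv).round(1).tolist()); return r.x
Z=lambda L,o:[(o[0]+a/2.5,o[1]+b/2.5) for a,b in L]
if __name__=="__main__":
    fit("wdock",Z([(51,22),(72,28),(60,88),(38,82),(23,145),(44,150),(33,210),(10,205),(184,108),(172,170)],(205,15)),
     [(-40,33,115),(-33,33,115),(-33,11,115),(-40,11,115),(-40,-11,115),(-33,-11,115),(-33,-33,115),(-40,-33,115),(10,11,110),(10,-11,110)],[.48,.3,-.1])
    fit("wrest",Z([(148,18),(343,100),(225,383),(30,310),(218,78),(260,95)],(215,25)),
     [(75,50,12),(75,-50,12),(-75,-50,12),(-75,50,12),(24.7,8,128.5),(24.7,-8,128.5)],[.537,.03,1.2,0],[4,5])
    fit("wcradle",[(243,67),(312,75),(283,241),(221,231)],[(100,40,12),(100,-40,12),(-100,-40,12),(-100,40,12)],[.468,-.33,1.6])
    I=load("wcradle")
    for uv in[(268.6,110.8),(253.4,212),(248.2,254)]: print(at_z("wrist",uv,.055,I).round(4))
E
python3 fit.py
```

```text
wdock [ 0.4704  0.3032 -0.1419] deg -8.13 res px [[0.0, -0.3], [-0.2, -1.6], [-1.0, -1.2], [-0.4, 0.0], [0.3, -0.0], [0.1, -0.9], [-0.6, 0.9], [0.4, 1.6], [0.9, 0.4], [0.4, 0.6]]
wrest [0.5391 0.0292 1.2412 0.0081] deg 71.12 res px [[-0.2, -1.9], [2.9, -1.0], [0.2, 3.3], [-2.0, 0.7], [-1.0, -0.5], [1.2, 0.6]]
wcradle [ 0.4702 -0.3303  1.4737] deg 84.44 res px [[-0.6, -2.3], [0.5, 0.2], [1.3, 0.4], [-1.2, 0.5]]
[ 0.4743 -0.2807  0.055 ]
[ 0.464  -0.3864  0.055 ]
[ 0.4599 -0.4348  0.055 ]
```

Request:
play_rows:
  steps:
    - {"dx":30,"dy":-7,"dz":20,"turn":0.08,"fingers":100}
    - {"dx":62,"dy":-15,"dz":50,"turn":0.152,"fingers":100}
    - {"dx":62,"dy":-15,"dz":90,"turn":0.152,"fingers":100}
    - {"dx":62,"dy":-15,"dz":90,"turn":0.152,"fingers":100}
    - {"dx":62,"dy":-15,"dz":90,"turn":0.152,"fingers":100}

```text
t: 3.48
tool_pos: [0.4727, -0.3081, 0.1392]
tool_rot: [0.001, 0.739, 0.673, 0.0]
ft_force: [0.6, -1.4, 0.7]
gripper_width: 0.997
```

```bash
cat >> h.py <<'E'
def go(x,y,z,yaw_deg=None):
    "print tool-axis shift (mm) and turn to bring the TCP to x,y,z with tool x at yaw"
    s=bot.read_state(); Rt=q2R(s["tool_rot"]); d=Rt.T@(np.array([x,y,z])-s["tool_pos"])*1000
    a=np.degrees(np.arctan2(Rt[1,0],Rt[0,0])); print("t",round(s["t"],2),"pos",np.round(s["tool_pos"],4),"yaw",a.round(2),"F",np.round(s["ft_force"],1),"w",round(s["gripper_width"],3),"q6",np.round(s["q"][5],2)," dxyz",d.round(1),"turn",None if yaw_deg is None else round(np.radians((a-yaw_deg+180)%360-180),3))
E
python3 -c "
from h import *
go(.4714,-.3164,.055,84.5)"
```

```text
t 3.48 pos [ 0.4727 -0.3081  0.1392] yaw 84.64 F [ 0.6 -1.4  0.7] w 0.997 q6 -0.5  dxyz [-8.4 -0.7 84.2] turn 0.002
```

Request:
play_rows:
  steps:
    - {"dx":-8,"dy":-1,"dz":0,"turn":0,"fingers":100}
    - {"dx":-8,"dy":-1,"dz":30,"turn":0,"fingers":100}
    - {"dx":-8,"dy":-1,"dz":60,"turn":0,"fingers":100}
    - {"dx":-8,"dy":-1,"dz":84,"turn":0,"fingers":100}
    - {"dx":-8,"dy":-1,"dz":84,"turn":0,"fingers":100}
  grip_force: 15

```text
t: 4.1
tool_pos: [0.4691, -0.3164, 0.0533]
tool_rot: [-0.001, 0.74, 0.673, -0.0]
ft_force: [-0.1, -0.2, 0.7]
gripper_width: 1.0
```

```bash
python3 -c "
from h import *
go(.4714,-.3164,.055,84.5)"
```

```text
t 4.1 pos [ 0.4691 -0.3164  0.0533] yaw 84.53 F [-0.1 -0.2  0.7] w 1.0 q6 -0.52  dxyz [ 0.3  2.3 -1.7] turn 0.0
```

Request:
play_rows:
  steps:
    - {"dx":0,"dy":0,"dz":0,"turn":0,"fingers":60}
    - {"dx":0,"dy":0,"dz":0,"turn":0,"fingers":30}
    - {"dx":0,"dy":0,"dz":0,"turn":0,"fingers":10}
    - {"dx":0,"dy":0,"dz":0,"turn":0,"fingers":10}
    - {"dx":0,"dy":0,"dz":0,"turn":0,"fingers":10}
  grip_force: 15

```text
t: 4.72
tool_pos: [0.4696, -0.3161, 0.0541]
tool_rot: [0.0, 0.74, 0.673, 0.0]
ft_force: [0.1, 0.5, -0.4]
gripper_width: 0.484
```

Request:
play_rows:
  steps:
    - {"dx":0,"dy":0,"dz":0,"turn":0,"fingers":10}
    - {"dx":0,"dy":0,"dz":0,"turn":0,"fingers":10}
    - {"dx":0,"dy":0,"dz":0,"turn":0,"fingers":10}
    - {"dx":0,"dy":0,"dz":0,"turn":0,"fingers":10}
    - {"dx":0,"dy":0,"dz":0,"turn":0,"fingers":10}
  grip_force: 15

```text
t: 5.35
tool_pos: [0.4704, -0.3163, 0.0541]
tool_rot: [0.001, 0.74, 0.673, 0.001]
ft_force: [5.3, 0.7, -1.3]
gripper_width: 0.324
```

Request:
play_rows:
  steps:
    - {"dx":0,"dy":0,"dz":-20,"turn":0,"fingers":10}
    - {"dx":0,"dy":0,"dz":-50,"turn":0,"fingers":10}
    - {"dx":0,"dy":0,"dz":-90,"turn":0,"fingers":10}
    - {"dx":0,"dy":0,"dz":-120,"turn":0,"fingers":10}
    - {"dx":0,"dy":0,"dz":-140,"turn":0,"fingers":10}
  grip_force: 15

```text
t: 5.98
tool_pos: [0.468, -0.3159, 0.1944]
tool_rot: [-0.001, 0.74, 0.673, -0.001]
ft_force: [1.0, -0.2, -3.4]
gripper_width: 0.33
```

```bash
python3 -c "
from h import *
snap('wrist','w5'); a=snap('side','s5')[0]
go(.5417,.0369,.25,71)
cv2.imwrite('pics/m4.png',np.hstack([cv2.imread('pics/w5.png')[100:400,80:480],cv2.resize(a[180:330,280:480],None,fx=2,fy=2)]))"
```

```text
t 6.08 pos [ 0.4691 -0.3166  0.1953] yaw 84.56 F [ 0.8  0.3 -3. ] w 0.329 q6 -0.52  dxyz [358.7  38.8 -55.2] turn 0.237
```

View pics/m4.png

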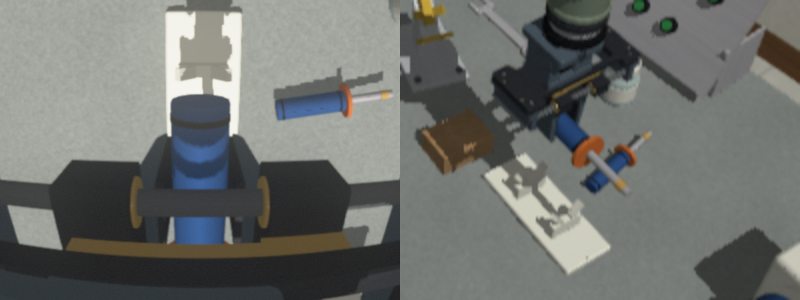

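```bash
cat >> h.py <<'E'
def tilt(cam,uv,r,I=None,g=.014,gz=0.):
    "tilt (deg, handle up) that best puts axis point r (m from mid) on pixel uv; grip at axis point g"
    s=bot.read_state(); Rt=q2R(s["tool_rot"]); best=None
    for a in np.radians(np.arange(-30,100,.5)):
        P=s["tool_pos"]+np.array([0,0,gz])+(r-g)*(np.cos(a)*Rt[:,0]-np.sin(a)*Rt[:,2])
        e=np.linalg.norm(proj(cam,P,I)[0]-uv)
        if best is None or e<best[0]: best=(e,np.degrees(a),P)
    print(cam,uv,"err px",best[0].round(1),"tilt",best[1].round(1),best[2].round(3))
E
python3 -c "
from h import *
tilt('side',(374,256),-.053)
tilt('side',(394,275),-.130)
tilt('wrist',(280,206),.05)
for a in (0,20,45): print(a)
"
```

```text
side (374, 256) err px 0.3 tilt -5.5 [ 0.463 -0.383  0.202]
side (394, 275) err px 1.5 tilt -5.0 [ 0.455 -0.459  0.208]
wrist (280, 206) err px 0.8 tilt -27.5 [ 0.472 -0.285  0.179]
0
20
45
```

Request:
play_rows:
  steps:
    - {"dx":20,"dy":2,"dz":-30,"turn":0.02,"fingers":10}
    - {"dx":60,"dy":6,"dz":-60,"turn":0.05,"fingers":10}
    - {"dx":110,"dy":12,"dz":-80,"turn":0.1,"fingers":10}
    - {"dx":160,"dy":17,"dz":-95,"turn":0.15,"fingers":10}
    - {"dx":210,"dy":23,"dz":-105,"turn":0.2,"fingers":10}
  grip_force: 20

```text
t: 6.7
tool_pos: [0.5113, -0.108, 0.2977]
tool_rot: [-0.001, 0.804, 0.595, -0.002]
ft_force: [0.9, 0.5, -2.5]
gripper_width: 0.323
```

```bash
python3 -c "
from h import *
go(.5417,.0369,.31,71.1)"
```

```text
t 6.7 pos [ 0.5113 -0.108   0.2977] yaw 72.98 F [ 0.9  0.5 -2.5] w 0.323 q6 0.07  dxyz [147.4 -13.4 -12.4] turn 0.033
```

Request:
play_rows:
  steps:
    - {"dx":45,"dy":-4,"dz":-12,"turn":0.03,"fingers":10}
    - {"dx":90,"dy":-8,"dz":-12,"turn":0.03,"fingers":10}
    - {"dx":130,"dy":-12,"dz":-12,"turn":0.03,"fingers":10}
    - {"dx":145,"dy":-13,"dz":-12,"turn":0.03,"fingers":10}
    - {"dx":145,"dy":-13,"dz":-12,"turn":0.03,"fingers":10}
  grip_force: 12

```text
t: 7.32
tool_pos: [0.5415, 0.0332, 0.3095]
tool_rot: [-0.0, 0.812, 0.584, -0.002]
ft_force: [0.7, -0.6, -3.6]
gripper_width: 0.327
```

Request:
play_rows:
  steps:
    - {"dx":0,"dy":0,"dz":0,"turn":0,"fingers":10}
    - {"dx":0,"dy":0,"dz":0,"turn":0,"fingers":10}
    - {"dx":0,"dy":0,"dz":0,"turn":0,"fingers":10}
    - {"dx":0,"dy":0,"dz":0,"turn":0,"fingers":10}
    - {"dx":0,"dy":0,"dz":0,"turn":0,"fingers":10}
  grip_force: 9

```text
t: 7.95
tool_pos: [0.5421, 0.033, 0.311]
tool_rot: [0.0, 0.812, 0.583, 0.0]
ft_force: [-0.2, -0.1, -2.7]
gripper_width: 0.326
```

```bash
cat >> h.py <<'E'
def blobs(cam,name):
    "orange collar pixels: centroid, extent; blue too"
    im,I=snap(cam,name); h=cv2.cvtColor(im,cv2.COLOR_BGR2HSV)
    m=cv2.inRange(h,(3,150,80),(14,255,255)); n,l,st,ce=cv2.connectedComponentsWithStats(m)
    for i in range(1,n):
        if st[i,4]>12: print(cam,"orange",st[i].tolist(),ce[i].round(1).tolist())
    return im,I
E
python3 -c "
from h import *
go(.5417,.0369,.31,71.1)
blobs('side','s6'); blobs('top','t6');s=bot.read_state()
for a in(0,30,45,60,90):
    a=np.radians(a);Rt=q2R(s['tool_rot']);P=s['tool_pos']+(-.053-.014)*(np.cos(a)*Rt[:,0]-np.sin(a)*Rt[:,2]); print(proj('side',P),proj('top',P))"
```

```text
t 7.95 pos [0.5421 0.033  0.311 ] yaw 71.37 F [-0.2 -0.1 -2.7] w 0.326 q6 0.36  dxyz [ 3.5 -1.6  1. ] turn 0.005
side orange [296, 136, 17, 15, 147] [303.4, 142.4]
side orange [387, 253, 11, 10, 30] [393.3, 256.1]
top orange [294, 146, 3, 8, 17] [294.9, 149.4]
top orange [390, 146, 10, 2, 14] [395.4, 146.7]
[[303.99561164 144.82200285]] [[294.80858999 155.56375667]]
[[302.34554358 152.351381  ]] [[291.3920039  157.91654986]]
[[300.82502958 153.96541744]] [[287.46822625 157.97529087]]
[[298.99075885 154.0317397 ]] [[282.42813376 157.30218567]]
[[294.9070434  149.80847044]] [[270.34070361 154.0280168 ]]
```

Request:
play_rows:
  steps:
    - {"dx":0,"dy":0,"dz":0,"turn":0,"fingers":10}
    - {"dx":0,"dy":0,"dz":0,"turn":0,"fingers":10}
    - {"dx":0,"dy":0,"dz":0,"turn":0,"fingers":10}
    - {"dx":0,"dy":0,"dz":0,"turn":0,"fingers":10}
    - {"dx":0,"dy":0,"dz":0,"turn":0,"fingers":10}
  grip_force: 7.5

```text
t: 8.68
tool_pos: [0.5421, 0.0332, 0.311]
tool_rot: [-0.0, 0.812, 0.583, 0.0]
ft_force: [-0.5, 0.3, -3.7]
gripper_width: 0.327
```

```bash
python3 -c "
from h import *
blobs('side','s7')"
```

```text
side orange [296, 136, 17, 15, 147] [303.4, 142.4]
side orange [387, 253, 11, 10, 30] [393.3, 256.1]
```

Request:
play_rows:
  steps:
    - {"dx":0,"dy":0,"dz":0,"turn":0,"fingers":10}
    - {"dx":0,"dy":0,"dz":0,"turn":0,"fingers":10}
    - {"dx":0,"dy":0,"dz":0,"turn":0,"fingers":10}
    - {"dx":0,"dy":0,"dz":0,"turn":0,"fingers":10}
    - {"dx":0,"dy":0,"dz":0,"turn":0,"fingers":10}
  grip_force: 6.5

```text
t: 9.35
tool_pos: [0.5421, 0.0332, 0.3109]
tool_rot: [-0.0, 0.812, 0.583, 0.0]
ft_force: [0.9, -0.1, -3.2]
gripper_width: 0.326
```

```bash
python3 -c "
from h import *
blobs('side','s8');blobs('top','t8')"
```

```text
side orange [296, 136, 17, 15, 148] [303.4, 142.5]
side orange [387, 253, 11, 10, 30] [393.3, 256.1]
top orange [294, 146, 3, 8, 18] [294.9, 149.2]
top orange [390, 146, 10, 2, 14] [395.4, 146.7]
```

Still level at 6.5 N; I keep lowering the grip in small steps.

Request:
play_rows:
  steps:
    - {"dx":0,"dy":0,"dz":0,"turn":0,"fingers":10}
    - {"dx":0,"dy":0,"dz":0,"turn":0,"fingers":10}
    - {"dx":0,"dy":0,"dz":0,"turn":0,"fingers":10}
    - {"dx":0,"dy":0,"dz":0,"turn":0,"fingers":10}
    - {"dx":0,"dy":0,"dz":0,"turn":0,"fingers":10}
  grip_force: 5.8

```text
t: 10.07
tool_pos: [0.5421, 0.0332, 0.311]
tool_rot: [-0.0, 0.812, 0.583, 0.0]
ft_force: [-0.7, 0.7, -3.1]
gripper_width: 0.329
```

```bash
python3 -c "
from h import *
blobs('side','s9')"
```

```text
side orange [296, 142, 16, 12, 113] [303.2, 146.6]
side orange [387, 253, 11, 10, 32] [393.5, 256.4]
```

Request:
play_rows:
  steps:
    - {"dx":0,"dy":0,"dz":0,"turn":0,"fingers":10}
    - {"dx":0,"dy":0,"dz":0,"turn":0,"fingers":10}
    - {"dx":0,"dy":0,"dz":0,"turn":0,"fingers":10}
    - {"dx":0,"dy":0,"dz":0,"turn":0,"fingers":10}
    - {"dx":0,"dy":0,"dz":0,"turn":0,"fingers":10}
  grip_force: 5.2

```text
t: 10.75
tool_pos: [0.5421, 0.0332, 0.3109]
tool_rot: [-0.0, 0.812, 0.583, 0.0]
ft_force: [0.6, -0.8, -3.0]
gripper_width: 0.329
```

```bash
python3 -c "
from h import *
blobs('side','s10')"
```

```text
side orange [296, 142, 16, 12, 113] [303.2, 146.6]
side orange [387, 253, 11, 10, 31] [393.4, 256.3]
```

Request:
play_rows:
  steps:
    - {"dx":0,"dy":0,"dz":0,"turn":0,"fingers":10}
    - {"dx":0,"dy":0,"dz":0,"turn":0,"fingers":10}
    - {"dx":0,"dy":0,"dz":0,"turn":0,"fingers":10}
    - {"dx":0,"dy":0,"dz":0,"turn":0,"fingers":10}
    - {"dx":0,"dy":0,"dz":0,"turn":0,"fingers":10}
  grip_force: 4.8

```text
t: 11.42
tool_pos: [0.5421, 0.0332, 0.311]
tool_rot: [0.0, 0.812, 0.583, 0.0]
ft_force: [0.1, -0.4, -2.4]
gripper_width: 0.325
```

```bash
python3 -c "
from h import *
blobs('side','s11');blobs('top','t11')"
```

```text
side orange [294, 149, 16, 7, 40] [301.4, 151.1]
side orange [387, 253, 11, 10, 30] [393.3, 256.1]
top orange [391, 146, 9, 2, 13] [395.8, 146.7]
```

Request:
play_rows:
  steps:
    - {"dx":0,"dy":0,"dz":0,"turn":0,"fingers":10}
    - {"dx":0,"dy":0,"dz":0,"turn":0,"fingers":10}
    - {"dx":0,"dy":0,"dz":0,"turn":0,"fingers":10}
    - {"dx":0,"dy":0,"dz":0,"turn":0,"fingers":10}
    - {"dx":0,"dy":0,"dz":0,"turn":0,"fingers":10}
  grip_force: 4.4

```text
t: 12.15
tool_pos: [0.5421, 0.0332, 0.311]
tool_rot: [-0.0, 0.812, 0.583, 0.0]
ft_force: [-0.6, 0.3, -3.1]
gripper_width: 0.329
```

```bash
python3 -c "
from h import *
blobs('side','s12');blobs('top','t12')"
```

```text
side orange [294, 149, 16, 6, 39] [301.6, 151.0]
side orange [387, 253, 11, 10, 32] [393.5, 256.4]
top orange [391, 146, 9, 2, 13] [395.8, 146.7]
```

Request:
play_rows:
  steps:
    - {"dx":0,"dy":0,"dz":0,"turn":0,"fingers":10}
    - {"dx":0,"dy":0,"dz":0,"turn":0,"fingers":10}
    - {"dx":0,"dy":0,"dz":0,"turn":0,"fingers":10}
    - {"dx":0,"dy":0,"dz":0,"turn":0,"fingers":10}
    - {"dx":0,"dy":0,"dz":0,"turn":0,"fingers":10}
  grip_force: 10

```text
t: 12.88
tool_pos: [0.5421, 0.0332, 0.311]
tool_rot: [-0.0, 0.812, 0.583, 0.0]
ft_force: [-1.4, -0.3, -1.9]
gripper_width: 0.326
```

```bash
python3 -c "
from h import *
go(.5417,.0369,.31,71.1)
im,I=snap('side','s13'); s=bot.read_state();Rt=q2R(s['tool_rot'])
c=cv2.resize(im[80:230,220:420],None,fx=4,fy=4,interpolation=2)
for a,col in((30,(0,255,0)),(45,(0,0,255)),(60,(255,0,255))):
    a=np.radians(a)
    for r in (-.053,-.13):
        P=s['tool_pos']+(r-.014)*(np.cos(a)*Rt[:,0]-np.sin(a)*Rt[:,2]); u=(proj('side',P,I)[0]-[220,80])*4; cv2.circle(c,tuple(int(x) for x in u),3,col,-1)
cv2.imwrite('pics/m5.png',c)"
```

```text
t 12.88 pos [0.5421 0.0332 0.311 ] yaw 71.38 F [-1.4 -0.3 -1.9] w 0.326 q6 0.36  dxyz [ 3.4 -1.6  1. ] turn 0.005
```

View pics/m5.png

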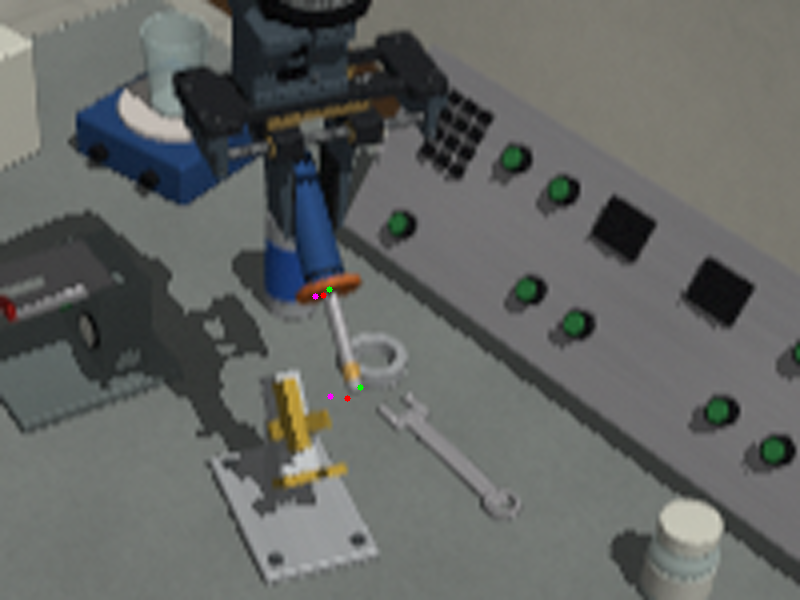

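```bash
cat >> h.py <<'E'
def inplane(cam,uv,p0=None,n=None,I=None):
    "intersect pixel ray with tool's vertical x-z plane; returns (along tool x, height above TCP) mm"
    s=bot.read_state(); Rt=q2R(s["tool_rot"]); c,d=ray(cam,uv,I); t=((s["tool_pos"]-c)@Rt[:,1])/(d@Rt[:,1]); P=c+t*d-s["tool_pos"]
    return np.round([P@Rt[:,0]*1000,P[2]*1000],1)
E
python3 -c "
from h import *
c=inplane('side',(302.5,152));t=inplane('side',(308.5,176.5));b=inplane('side',(220+310/4,80+165/4))
print(c,t,b,np.degrees(np.arctan2(*(c-t)[::-1])),np.linalg.norm(c-t))
s=bot.read_state();Rt=q2R(s['tool_rot']);print(proj('side',[s['tool_pos']+a*Rt[:,0] for a in(0,.01)]), proj('side',[.5417+.0247*.324,.0369+.0247*.946,.1285]))"
```

```text
[-59.1 -31.4] [-112.5  -80.8] [-11.4  43.1] 42.77171634405838 72.74558405841553
[[295.59235146 131.50693386]
 [294.38640695 129.5938388 ]] [[290.32993536 173.24510003]]
```

```bash
python3 -c "
from h import *
im,I=snap('wrist','w13'); s=bot.read_state();Rt=q2R(s['tool_rot'])
f=3;c=cv2.resize(im[120:320,180:380],None,fx=f,fy=f,interpolation=2)
for a,col,gz in((43,(0,0,255),0),(43,(0,255,255),.01)):
    a=np.radians(a); ax=np.cos(a)*Rt[:,0]-np.sin(a)*Rt[:,2]; nn=np.cross(ax,Rt[:,1])
    C=s['tool_pos']+[0,0,gz]+.036*ax
    P=[C+.015*(np.cos(p)*Rt[:,1]+np.sin(p)*nn) for p in np.linspace(0,6.28,40)]
    cv2.polylines(c,[((proj('wrist',P,I)-[180,120])*f).astype(int)],True,col,1)
cv2.imwrite('pics/m6.png',c)"
```

```text
(no output)
```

View pics/m6.png

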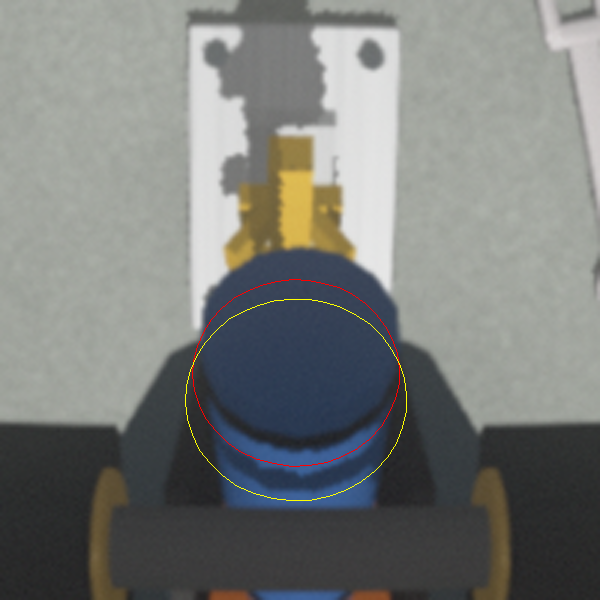

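```bash
python3 -c "
from h import *
from scipy.optimize import least_squares
s=bot.read_state();Rt=q2R(s['tool_rot']);I=load('w13')
def pts(p):
    a=p[0];ax=np.cos(a)*Rt[:,0]-np.sin(a)*Rt[:,2];nn=np.cross(ax,Rt[:,1]);M=s['tool_pos']+Rt@np.array(p[1:4])/1000
    C=M+.05*ax
    w=proj('wrist',[C,C+.015*Rt[:,1],C-.015*Rt[:,1],C+.015*nn,C-.015*nn],I); sd=proj('side',[M-.053*ax,M-.13*ax])
    return w,sd
wo=np.array([(205,345),(397,345),(301,248),(301,442)])/3+[180,120]
def res(p,m=0):
    w,sd=pts(p); r=np.r_[(w[1:3].mean(0)-wo[:2].mean(0)),abs(w[1,0]-w[2,0])-64,(np.sort(w[3:,1])-np.sort(wo[2:,1]))*.7,(sd-[(302.5,152),(308.5,176.5)]).ravel(),p[2]*.3]
    return r
for a0 in(.4,.8):
    r=least_squares(res,[a0,-10,0,0]);print(np.degrees(r.x[0]).round(1),r.x[1:].round(1),r.cost.round(2),r.fun.round(1))
"
```

```text
39.2 [-9.5  0.8 10.2] 18.1 [ 0.3 -0.8  3.9  2.8 -1.6 -1.   1.6 -0.2  2.5  0.2]
39.2 [-9.5  0.8 10.2] 18.1 [ 0.3 -0.8  3.9  2.8 -1.6 -1.   1.6 -0.2  2.5  0.2]
```

Request:
play_rows:
  steps:
    - {"dx":-10,"dy":-1,"dz":30,"turn":0,"fingers":10}
    - {"dx":-20,"dy":-2,"dz":65,"turn":0,"fingers":10}
    - {"dx":-27,"dy":-2,"dz":100,"turn":0,"fingers":10}
    - {"dx":-27,"dy":-2,"dz":125,"turn":0,"fingers":10}
    - {"dx":-27,"dy":-2,"dz":132,"turn":0.005,"fingers":10}
  grip_force: 10

```text
t: 13.6
tool_pos: [0.5307, 0.0082, 0.1775]
tool_rot: [-0.001, 0.814, 0.581, -0.001]
ft_force: [0.7, 0.3, -2.7]
gripper_width: 0.325
```

Request:
play_rows:
  steps:
    - {"dx":0,"dy":0,"dz":0,"turn":0,"fingers":10}
    - {"dx":10,"dy":0,"dz":10,"turn":0,"fingers":10}
    - {"dx":20,"dy":0,"dz":20,"turn":0,"fingers":10}
    - {"dx":28,"dy":0,"dz":28,"turn":0,"fingers":10}
    - {"dx":28,"dy":0,"dz":28,"turn":0,"fingers":10}

```text
t: 14.22
tool_pos: [0.5404, 0.0356, 0.1501]
tool_rot: [-0.0, 0.813, 0.582, -0.001]
ft_force: [0.6, 0.3, -2.4]
gripper_width: 0.322
```

```bash
python3 -c "
from h import *
go(.5456,.0483,.137,71.1)
blobs('side','s14')"
```

```text
t 14.22 pos [0.5404 0.0356 0.1501] yaw 71.17 F [ 0.6  0.3 -2.4] w 0.322 q6 0.37  dxyz [13.8  0.8 13. ] turn 0.001
side orange [292, 190, 14, 5, 34] [298.1, 191.9]
side orange [387, 253, 11, 10, 31] [393.4, 256.3]
```

Request:
play_rows:
  steps:
    - {"dx":3,"dy":0,"dz":3,"turn":0,"fingers":10}
    - {"dx":6,"dy":0,"dz":6,"turn":0,"fingers":10}
    - {"dx":8,"dy":1,"dz":8,"turn":0,"fingers":10}
    - {"dx":9,"dy":1,"dz":9,"turn":0,"fingers":10}
    - {"dx":9,"dy":1,"dz":9,"turn":0,"fingers":10}
  grip_force: 7

```text
t: 14.9
tool_pos: [0.5446, 0.0429, 0.142]
tool_rot: [0.0, 0.814, 0.581, 0.0]
ft_force: [0.2, 0.2, -2.6]
gripper_width: 0.326
```

```bash
python3 -c "
from h import *
go(.5456,.0483,.137,71.1)
im,I=snap('wrist','w15');im2,_=snap('side','s15')
cv2.imwrite('pics/m7.png',np.hstack([cv2.resize(im[100:300,180:380],(400,400)),cv2.resize(im2[130:230,245:345],(400,400),interpolation=2)]))"
```

```text
t 14.9 pos [0.5446 0.0429 0.142 ] yaw 71.1 F [ 0.2  0.2 -2.6] w 0.326 q6 0.39  dxyz [ 5.5 -0.8  5. ] turn -0.0
```

View pics/m7.png

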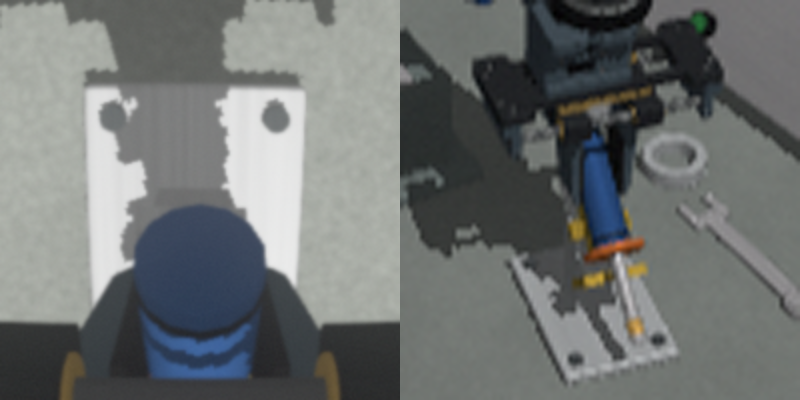

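Request:
play_rows:
  steps:
    - {"dx":1,"dy":0,"dz":1,"turn":0,"fingers":10}
    - {"dx":2,"dy":-1,"dz":2,"turn":0,"fingers":10}
    - {"dx":4,"dy":-1,"dz":4,"turn":0,"fingers":10}
    - {"dx":5,"dy":-1,"dz":5,"turn":0,"fingers":10}
    - {"dx":5,"dy":-1,"dz":5,"turn":0,"fingers":10}
  grip_force: 6

```text
t: 15.62
tool_pos: [0.5452, 0.0469, 0.1382]
tool_rot: [0.001, 0.813, 0.582, -0.0]
ft_force: [-2.6, -5.4, 5.9]
gripper_width: 0.323
```

```bash
python3 -c "
from h import *
go(.5456,.0483,.137,71.1); blobs('side','s16')"
```

```text
t 15.62 pos [0.5452 0.0469 0.1382] yaw 71.12 F [-2.6 -5.4  5.9] w 0.323 q6 0.4  dxyz [ 1.4 -0.1  1.2] turn 0.0
side orange [291, 191, 14, 4, 26] [297.4, 192.5]
side orange [387, 253, 11, 10, 32] [393.5, 256.4]
```

Request:
play_rows:
  steps:
    - {"dx":0,"dy":0,"dz":0,"turn":0,"fingers":10}
    - {"dx":0,"dy":0,"dz":0,"turn":0,"fingers":10}
    - {"dx":0,"dy":0,"dz":0,"turn":0,"fingers":10}
    - {"dx":0,"dy":0,"dz":0,"turn":0,"fingers":10}
    - {"dx":0,"dy":0,"dz":0,"turn":0,"fingers":10}
  grip_force: 3.5

```text
t: 16.3
tool_pos: [0.5452, 0.0482, 0.137]
tool_rot: [-0.0, 0.814, 0.581, 0.0]
ft_force: [-2.6, -2.4, 4.5]
gripper_width: 0.327
```

```bash
python3 -c "
from h import *
go(.5456,.0483,.137,71.1); blobs('side','s17')"
```

```text
t 16.3 pos [0.5452 0.0482 0.137 ] yaw 71.09 F [-2.6 -2.4  4.5] w 0.327 q6 0.4  dxyz [ 0.3  0.4 -0. ] turn -0.0
side orange [291, 191, 14, 5, 24] [297.0, 192.8]
side orange [387, 253, 11, 10, 32] [393.5, 256.4]
```

Request:
play_rows:
  steps:
    - {"dx":0,"dy":0,"dz":0,"turn":0,"fingers":40}
    - {"dx":0,"dy":0,"dz":0,"turn":0,"fingers":45}
    - {"dx":0,"dy":0,"dz":0,"turn":0,"fingers":50}
    - {"dx":0,"dy":0,"dz":0,"turn":0,"fingers":55}
    - {"dx":0,"dy":0,"dz":0,"turn":0,"fingers":60}
  grip_force: 3.5

```text
t: 16.98
tool_pos: [0.5453, 0.048, 0.1369]
tool_rot: [-0.0, 0.814, 0.581, 0.0]
ft_force: [-0.1, -0.6, -1.0]
gripper_width: 0.6
```

```bash
python3 -c "
from h import *
go(.5456,.0483,.137,71.1); im,I=blobs('side','s18'); w,_=snap('wrist','w18')
Mp=np.array([.5417,.0369,.125]);u=np.array([.324,.946,1])/2**.5
for r in(.05,-.053,-.13): print(r,proj('side',Mp+r*u).round(1),proj('wrist',Mp+r*u).round(1))
cv2.imwrite('pics/m8.png',np.hstack([cv2.resize(w[100:300,180:380],(400,400)),cv2.resize(im[130:230,245:345],(400,400),interpolation=2)]))"
```

```text
t 16.98 pos [0.5453 0.048  0.1369] yaw 71.09 F [-0.1 -0.6 -1. ] w 0.6 q6 0.4  dxyz [ 0.4  0.2 -0.1] turn -0.0
side orange [290, 195, 15, 4, 26] [297.0, 196.4]
side orange [387, 253, 11, 10, 32] [393.5, 256.4]
0.05 [[289.4 163.6]] [[279.3 247.5]]
-0.053 [[296.6 195. ]] [[279.4 301.9]]
-0.13 [[302.  218.3]] [[279.5 320.1]]
```

Request:
play_rows:
  steps:
    - {"dx":0,"dy":0,"dz":0,"turn":0,"fingers":75}
    - {"dx":0,"dy":0,"dz":-15,"turn":0,"fingers":80}
    - {"dx":0,"dy":0,"dz":-40,"turn":0,"fingers":80}
    - {"dx":0,"dy":0,"dz":-70,"turn":0,"fingers":80}
    - {"dx":0,"dy":0,"dz":-80,"turn":0,"fingers":80}

```text
t: 17.7
tool_pos: [0.5464, 0.0481, 0.2197]
tool_rot: [0.001, 0.814, 0.581, 0.002]
ft_force: [-0.0, 0.4, 0.4]
gripper_width: 0.801
```

```bash
python3 -c "
from h import *
go(.5504,.0623,.1519,71.1); im,I=blobs('side','s19'); w,_=snap('wrist','w19')
Mp=np.array([.5417,.0369,.125]);u=np.array([.324,.946,1])/2**.5
for r in(.05,-.053,-.13): print(r,proj('side',Mp+r*u).round(1),proj('wrist',Mp+r*u).round(1))
h=cv2.cvtColor(w,cv2.COLOR_BGR2HSV);m=cv2.inRange(h,(100,110,20),(125,255,255));n,l,st,ce=cv2.connectedComponentsWithStats(m)
print([(st[i].tolist(),ce[i].round(0).tolist()) for i in range(1,n) if st[i,4]>150])
cv2.imwrite('pics/m8.png',np.hstack([cv2.resize(w[100:300,180:380],(400,400)),cv2.resize(im[130:230,245:345],(400,400),interpolation=2)]))"
```

```text
t 17.7 pos [0.5464 0.0481 0.2197] yaw 71.09 F [-0.   0.4  0.4] w 0.801 q6 0.4  dxyz [14.6 -1.1 67.8] turn -0.0
side orange [290, 195, 15, 4, 25] [297.2, 196.3]
side orange [387, 253, 11, 10, 32] [393.5, 256.4]
0.05 [[289.4 163.6]] [[278.4 202.8]]
-0.053 [[296.6 195. ]] [[278.6 257.8]]
-0.13 [[302.  218.3]] [[278.6 281.3]]
[([261, 225, 35, 12, 171], [278.0, 232.0]), ([261, 235, 33, 40, 1013], [276.0, 254.0])]
```

View pics/m8.png

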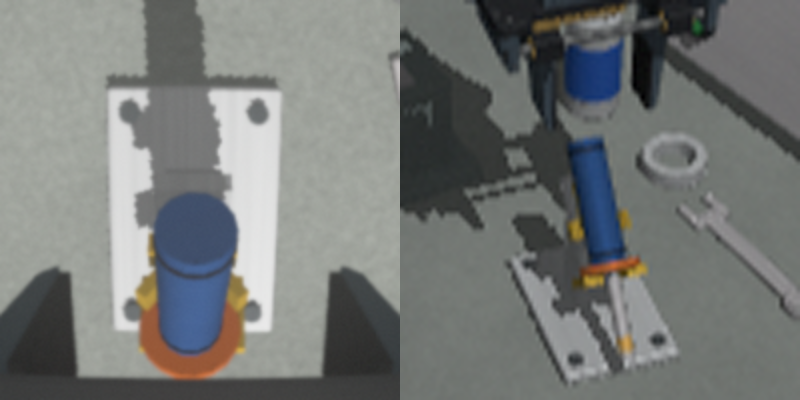

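Request:
play_rows:
  steps:
    - {"dx":10,"dy":-1,"dz":20,"turn":0,"fingers":80}
    - {"dx":10,"dy":-1,"dz":45,"turn":0,"fingers":80}
    - {"dx":10,"dy":-1,"dz":64,"turn":0,"fingers":80}
    - {"dx":10,"dy":-1,"dz":64,"turn":0,"fingers":60}
    - {"dx":10,"dy":-1,"dz":64,"turn":0,"fingers":40}
  grip_force: 8

```text
t: 18.42
tool_pos: [0.5477, 0.0578, 0.1531]
tool_rot: [-0.0, 0.814, 0.581, 0.0]
ft_force: [-0.6, 0.3, 0.6]
gripper_width: 0.612
```

Request:
play_rows:
  steps:
    - {"dx":0,"dy":0,"dz":0,"turn":0,"fingers":10}
    - {"dx":0,"dy":0,"dz":0,"turn":0,"fingers":10}
    - {"dx":0,"dy":0,"dz":0,"turn":0,"fingers":10}
    - {"dx":0,"dy":0,"dz":0,"turn":0,"fingers":10}
    - {"dx":0,"dy":0,"dz":0,"turn":0,"fingers":10}
  grip_force: 8

```text
t: 19.05
tool_pos: [0.5476, 0.0578, 0.1533]
tool_rot: [0.0, 0.814, 0.581, 0.0]
ft_force: [-0.3, -0.7, 1.9]
gripper_width: 0.325
```

```bash
python3 -c "
from h import *
go(.549,.0582,.156,71.1); blobs('side','s20')"
```

```text
t 19.05 pos [0.5476 0.0578 0.1533] yaw 71.09 F [-0.3 -0.7  1.9] w 0.325 q6 0.41  dxyz [ 0.9  1.2 -2.7] turn -0.0
side orange [291, 195, 14, 4, 23] [297.8, 196.3]
side orange [387, 253, 11, 10, 32] [393.5, 256.4]
```

Request:
play_rows:
  steps:
    - {"dx":-8,"dy":0,"dz":-8,"turn":0,"fingers":10}
    - {"dx":-22,"dy":0,"dz":-22,"turn":0,"fingers":10}
    - {"dx":-42,"dy":0,"dz":-42,"turn":0,"fingers":10}
    - {"dx":-42,"dy":0,"dz":-80,"turn":0,"fingers":10}
    - {"dx":-42,"dy":0,"dz":-120,"turn":0,"fingers":10}
  grip_force: 9

```text
t: 19.73
tool_pos: [0.5331, 0.0166, 0.2742]
tool_rot: [0.0, 0.814, 0.581, -0.001]
ft_force: [0.8, -0.3, -3.8]
gripper_width: 0.325
```

Request:
play_rows:
  steps:
    - {"dx":0,"dy":0,"dz":-30,"turn":0,"fingers":10}
    - {"dx":0,"dy":0,"dz":-50,"turn":0,"fingers":10}
    - {"dx":0,"dy":0,"dz":-60,"turn":0,"fingers":10}
    - {"dx":0,"dy":0,"dz":-60,"turn":0,"fingers":10}
    - {"dx":0,"dy":0,"dz":-60,"turn":0,"fingers":10}
  grip_force: 7

```text
t: 20.35
tool_pos: [0.5333, 0.0178, 0.3319]
tool_rot: [-0.001, 0.814, 0.581, -0.001]
ft_force: [-0.5, 1.6, -3.8]
gripper_width: 0.328
```

```bash
cat >> h.py <<'E'
def tiltscan(name,g=.038,cams=("side","top")):
    s=bot.read_state();Rt=q2R(s["tool_rot"]);go(*s["tool_pos"])
    for a in(45,60,75,90):
        a_=np.radians(a);ax=np.cos(a_)*Rt[:,0]-np.sin(a_)*Rt[:,2]
        print(a,[proj("side",s["tool_pos"]+(r-g)*ax)[0].round(1).tolist() for r in(-.053,-.13)])
    im,I=blobs("side",name); h=cv2.cvtColor(im,cv2.COLOR_BGR2HSV); m=cv2.inRange(h,(15,110,120),(30,255,255)); n,l,st,ce=cv2.connectedComponentsWithStats(m)
    print("yellow tips",[(st[i].tolist(),ce[i].round(1).tolist()) for i in range(1,n) if st[i,4]>5])
E
python3 -c "
from h import *
tiltscan('s21')"
```

```text
t 20.35 pos [0.5333 0.0178 0.3319] yaw 71.08 F [-0.5  1.6 -3.8] w 0.328 q6 0.34  dxyz [0. 0. 0.] turn None
45 [[303.9, 160.2], [309.9, 186.4]]
60 [[301.4, 160.2], [305.1, 185.6]]
75 [[298.6, 158.2], [300.0, 181.3]]
90 [[295.8, 154.3], [295.0, 173.8]]
side orange [293, 157, 16, 7, 51] [301.0, 160.8]
side orange [387, 253, 11, 10, 30] [393.3, 256.1]
yellow tips [([0, 76, 64, 24, 381], [30.5, 87.1]), ([292, 178, 11, 15, 72], [295.6, 185.2]), ([302, 179, 3, 4, 11], [303.1, 180.6]), ([288, 185, 3, 5, 11], [288.6, 187.1]), ([301, 196, 6, 3, 11], [303.5, 197.1]), ([291, 198, 9, 4, 22], [294.7, 199.3]), ([292, 235, 35, 25, 457], [308.8, 247.0]), ([402, 246, 3, 4, 8], [403.0, 247.5]), ([512, 343, 3, 5, 10], [512.9, 344.9])]
```

Request:
play_rows:
  steps:
    - {"dx":0,"dy":0,"dz":0,"turn":0,"fingers":10}
    - {"dx":0,"dy":0,"dz":0,"turn":0,"fingers":10}
    - {"dx":0,"dy":0,"dz":0,"turn":0,"fingers":10}
    - {"dx":0,"dy":0,"dz":0,"turn":0,"fingers":10}
    - {"dx":0,"dy":0,"dz":0,"turn":0,"fingers":10}
  grip_force: 5

```text
t: 21.02
tool_pos: [0.5339, 0.018, 0.3329]
tool_rot: [-0.0, 0.814, 0.581, 0.0]
ft_force: [-0.3, -0.7, -3.1]
gripper_width: 0.322
```

```bash
python3 -c "
from h import *
tiltscan('s22')"
```

```text
t 21.02 pos [0.5339 0.018  0.3329] yaw 71.09 F [-0.3 -0.7 -3.1] w 0.322 q6 0.34  dxyz [0. 0. 0.] turn None
45 [[304.1, 159.8], [310.1, 186.0]]
60 [[301.5, 159.8], [305.3, 185.2]]
75 [[298.8, 157.7], [300.2, 180.8]]
90 [[296.0, 153.9], [295.2, 173.4]]
side orange [291, 154, 16, 9, 61] [298.7, 158.7]
side orange [387, 253, 11, 10, 30] [393.3, 256.1]
yellow tips [([0, 76, 64, 24, 384], [30.3, 87.2]), ([292, 175, 11, 18, 77], [295.6, 184.6]), ([299, 175, 3, 3, 7], [299.7, 176.0]), ([288, 185, 4, 5, 14], [289.1, 187.1]), ([302, 196, 5, 3, 10], [303.8, 197.1]), ([291, 198, 9, 4, 21], [294.6, 199.3]), ([292, 235, 35, 25, 457], [308.8, 247.0]), ([402, 246, 3, 4, 8], [403.0, 247.5]), ([512, 343, 3, 5, 10], [512.9, 344.9])]
```

Request:
play_rows:
  steps:
    - {"dx":0,"dy":0,"dz":0,"turn":0,"fingers":10}
    - {"dx":0,"dy":0,"dz":0,"turn":0,"fingers":10}
    - {"dx":0,"dy":0,"dz":0,"turn":0,"fingers":10}
    - {"dx":0,"dy":0,"dz":0,"turn":0,"fingers":10}
    - {"dx":0,"dy":0,"dz":0,"turn":0,"fingers":10}
  grip_force: 4.2

```text
t: 21.7
tool_pos: [0.5339, 0.018, 0.333]
tool_rot: [-0.0, 0.814, 0.581, 0.0]
ft_force: [0.4, -0.5, -2.7]
gripper_width: 0.326
```

```bash
python3 -c "
from h import *
tiltscan('s23')"
```

```text
t 21.7 pos [0.5339 0.018  0.333 ] yaw 71.09 F [ 0.4 -0.5 -2.7] w 0.326 q6 0.34  dxyz [0. 0. 0.] turn None
45 [[304.1, 159.8], [310.1, 186.0]]
60 [[301.5, 159.8], [305.3, 185.2]]
75 [[298.8, 157.7], [300.2, 180.8]]
90 [[295.9, 153.9], [295.2, 173.4]]
side orange [291, 154, 16, 9, 62] [298.7, 158.8]
side orange [387, 253, 11, 10, 32] [393.5, 256.4]
yellow tips [([0, 76, 64, 24, 382], [30.3, 87.2]), ([292, 175, 11, 18, 77], [295.6, 184.6]), ([299, 175, 2, 3, 6], [299.5, 176.0]), ([288, 185, 4, 5, 14], [289.1, 187.1]), ([302, 196, 5, 3, 10], [303.8, 197.1]), ([291, 198, 9, 4, 21], [294.6, 199.3]), ([292, 235, 35, 25, 457], [308.8, 247.0]), ([402, 246, 3, 4, 8], [403.0, 247.5]), ([512, 343, 3, 5, 10], [512.9, 344.9])]
```

Request:
play_rows:
  steps:
    - {"dx":10,"dy":-7,"dz":-3,"turn":-0.1,"fingers":10}
    - {"dx":35,"dy":-25,"dz":-6,"turn":-0.27,"fingers":10}
    - {"dx":70,"dy":-50,"dz":-8,"turn":-0.45,"fingers":10}
    - {"dx":105,"dy":-75,"dz":-10,"turn":-0.62,"fingers":10}
    - {"dx":135,"dy":-98,"dz":-10,"turn":-0.8,"fingers":10}
  grip_force: 12

```text
t: 22.38
tool_pos: [0.4845, 0.1789, 0.3432]
tool_rot: [0.0, 0.52, 0.854, 0.0]
ft_force: [0.2, -0.9, -2.5]
gripper_width: 0.326
```

```bash
python3 -c "
from h import *
go(.4427,.3072,.34,171.9)"
```

```text
t 22.38 pos [0.4845 0.1789 0.3432] yaw 117.28 F [ 0.2 -0.9 -2.5] w 0.326 q6 -0.14  dxyz [133.2  21.7   3.3] turn -0.953
```

Request:
play_rows:
  steps:
    - {"dx":30,"dy":5,"dz":0,"turn":-0.18,"fingers":10}
    - {"dx":65,"dy":10,"dz":0,"turn":-0.36,"fingers":10}
    - {"dx":100,"dy":16,"dz":0,"turn":-0.54,"fingers":10}
    - {"dx":122,"dy":20,"dz":0,"turn":-0.72,"fingers":10}
    - {"dx":130,"dy":21,"dz":0,"turn":-0.88,"fingers":10}
  grip_force: 12

```text
t: 23.0
tool_pos: [0.4442, 0.3043, 0.3428]
tool_rot: [-0.0, 0.107, 0.994, 0.0]
ft_force: [-0.2, -0.5, -3.1]
gripper_width: 0.326
```

```bash
python3 -c "
from h import *
go(.4427,.3072,.34,171.9)"
```

```text
t 23.0 pos [0.4442 0.3043 0.3428] yaw 167.76 F [-0.2 -0.5 -3.1] w 0.326 q6 -0.78  dxyz [2.1 2.5 2.8] turn -0.072
```

Request:
play_rows:
  steps:
    - {"dx":1,"dy":1,"dz":0,"turn":-0.04,"fingers":10}
    - {"dx":2,"dy":2,"dz":0,"turn":-0.07,"fingers":10}
    - {"dx":2,"dy":2,"dz":0,"turn":-0.07,"fingers":10}
    - {"dx":2,"dy":2,"dz":0,"turn":-0.07,"fingers":10}
    - {"dx":2,"dy":2,"dz":0,"turn":-0.07,"fingers":10}

```text
t: 23.62
tool_pos: [0.4434, 0.3051, 0.343]
tool_rot: [0.0, 0.076, 0.997, 0.0]
ft_force: [-1.5, -0.2, -3.6]
gripper_width: 0.324
```

```bash
python3 -c "
from h import *
go(.4427,.3072,.34,171.9); tiltscan('s24')
im=cv2.imread('pics/s24.png'); s=bot.read_state()
u=proj('side',[s['tool_pos'],s['tool_pos']-[0,0,.168],[.4704,.3032,.11]]); print(u.round(1))
print('red',[ (lambda n,l,st,ce:[(st[i].tolist(),ce[i].round(1).tolist()) for i in range(1,n) if st[i,4]>8])(*cv2.connectedComponentsWithStats(cv2.inRange(cv2.cvtColor(im,cv2.COLOR_BGR2HSV),(170,130,90),(180,255,255))))])
Rd=np.array([[.99,.1414],[-.1414,.99]])
for y in(.022,-.022): print(proj('side',np.r_[np.array([.4704,.3032])+Rd@[-.0365,y],.115]).round(1))
# steel/blue mask strip
h=cv2.cvtColor(im,cv2.COLOR_BGR2HSV); m=cv2.inRange(h,(100,120,40),(125,255,255)); n,l,st,ce=cv2.connectedComponentsWithStats(m); print('blue',[(st[i].tolist(),ce[i].round(1).tolist()) for i in range(1,n) if st[i,4]>60])
"
```

```text
t 23.62 pos [0.4434 0.3051 0.343 ] yaw 171.31 F [-1.5 -0.2 -3.6] w 0.324 q6 -0.84  dxyz [1. 2. 3.] turn -0.01
t 23.62 pos [0.4434 0.3051 0.343 ] yaw 171.31 F [-1.5 -0.2 -3.6] w 0.324 q6 -0.84  dxyz [0. 0. 0.] turn None
45 [[235.6, 105.4], [251.2, 115.2]]
60 [[230.6, 110.8], [242.3, 124.7]]
75 [[224.6, 115.0], [231.7, 132.1]]
90 [[218.0, 117.8], [220.0, 137.2]]
side orange [216, 112, 15, 10, 59] [223.8, 117.8]
side orange [389, 253, 9, 9, 25] [394.2, 256.2]
yellow tips [([0, 81, 43, 19, 223], [23.5, 89.3]), ([228, 130, 2, 4, 6], [228.7, 131.5]), ([288, 175, 15, 18, 124], [293.7, 184.0]), ([302, 196, 5, 3, 10], [303.8, 197.1]), ([291, 198, 9, 4, 21], [294.6, 199.3]), ([292, 235, 35, 25, 452], [308.8, 246.9]), ([402, 246, 3, 4, 8], [403.0, 247.5]), ([512, 343, 3, 5, 10], [512.9, 344.9])]
[[215.4  92.9]
 [220.  137.2]
 [228.4 150. ]]
red [[]]
[[216.  148.5]]
[[221.4 155.5]]
blue [([149, 18, 50, 40, 952], [175.4, 39.6]), ([0, 50, 38, 20, 379], [17.8, 59.1]), ([103, 55, 14, 8, 65], [108.3, 58.0]), ([124, 59, 19, 6, 71], [131.5, 61.1]), ([215, 99, 13, 19, 152], [221.0, 108.2]), ([239, 102, 50, 29, 633], [264.7, 116.5]), ([286, 140, 15, 15, 171], [292.6, 147.8]), ([373, 256, 22, 20, 181], [383.2, 265.4]), ([426, 327, 65, 60, 2549], [458.2, 356.3])]
```

Request:
play_rows:
  steps:
    - {"dx":6,"dy":1,"dz":8,"turn":-0.01,"fingers":10}
    - {"dx":13,"dy":2,"dz":20,"turn":-0.01,"fingers":10}
    - {"dx":13,"dy":2,"dz":40,"turn":-0.01,"fingers":10}
    - {"dx":13,"dy":2,"dz":44,"turn":-0.01,"fingers":10}
    - {"dx":13,"dy":2,"dz":44,"turn":-0.01,"fingers":10}

```text
t: 24.3
tool_pos: [0.4304, 0.3093, 0.2987]
tool_rot: [-0.0, 0.07, 0.998, -0.0]
ft_force: [-0.1, 0.8, -3.5]
gripper_width: 0.328
```

```bash
python3 -c "
from h import *
D=np.array([.4704,.3032]);Rd=np.array([[.99,.1414],[-.1414,.99]])
X=D+Rd@[-.04,0]
go(*X,.222,171.87)
w,I=snap('wrist','w25'); sd,_=snap('side','s25'); t,_=snap('top','t25')
for c,im in(('wrist',w),('side',sd),('top',t)):
    h=cv2.cvtColor(im,cv2.COLOR_BGR2HSV); m=cv2.inRange(h,(172,110,60),(180,255,255))|cv2.inRange(h,(0,150,60),(3,255,255)); n,l,st,ce=cv2.connectedComponentsWithStats(m)
    print(c,'red',[(st[i].tolist(),ce[i].round(1).tolist()) for i in range(1,n) if st[i,4]>8])
    print('pred',[proj(c,np.r_[D+Rd@[-.0365,y],.115])[0].round(1).tolist() for y in(.022,-.022)])
a=cv2.resize(sd[70:220,140:290],(400,400),interpolation=2);b=cv2.resize(w[150:400,155:405],(400,400))
cv2.imwrite('pics/m9.png',np.hstack([a,b]))"
```

```text
t 24.3 pos [0.4304 0.3093 0.2987] yaw 171.94 F [-0.1  0.8 -3.5] w 0.328 q6 -0.83  dxyz [-0.5 -0.4 76.7] turn 0.001
wrist red [([448, 0, 88, 98, 7063], [493.1, 47.9]), ([251, 195, 19, 5, 94], [260.1, 197.0]), ([292, 195, 19, 6, 113], [300.9, 197.5])]
pred [[299.6, 198.3], [258.8, 198.3]]
side red [([163, 116, 7, 6, 29], [166.3, 118.4]), ([114, 122, 45, 40, 1185], [134.3, 140.8]), ([215, 147, 3, 5, 11], [216.0, 149.0]), ([220, 154, 4, 6, 15], [221.5, 156.6]), ([130, 183, 5, 6, 17], [131.8, 185.6]), ([137, 190, 5, 7, 20], [138.8, 193.6])]
pred [[216.0, 148.5], [221.4, 155.5]]
top red [([45, 203, 10, 6, 55], [49.4, 205.5]), ([180, 203, 6, 3, 12], [182.4, 203.7]), ([33, 235, 51, 56, 2538], [57.8, 263.0])]
pred [[166.4, 200.7], [181.7, 203.1]]
```

View pics/m9.png

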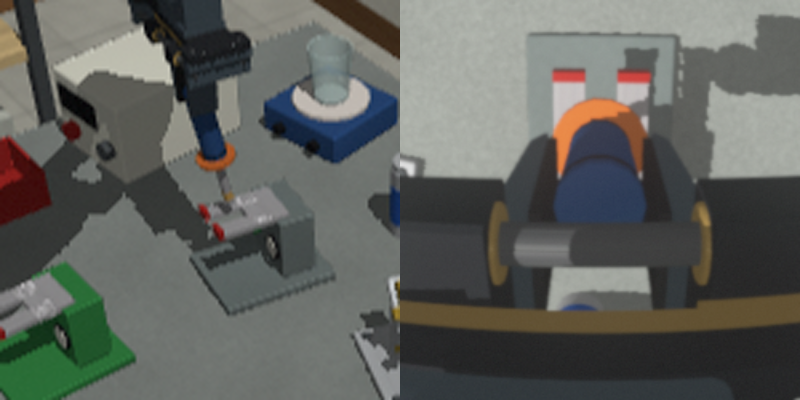

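Request:
play_rows:
  steps:
    - {"dx":0,"dy":0,"dz":18,"turn":0,"fingers":10}
    - {"dx":0,"dy":0,"dz":38,"turn":0,"fingers":10}
    - {"dx":0,"dy":0,"dz":56,"turn":0,"fingers":10}
    - {"dx":0,"dy":0,"dz":70,"turn":0,"fingers":10}
    - {"dx":0,"dy":0,"dz":71,"turn":0,"fingers":10}

```text
t: 25.08
tool_pos: [0.4304, 0.309, 0.2273]
tool_rot: [-0.001, 0.07, 0.998, -0.0]
ft_force: [0.3, 0.5, -2.2]
gripper_width: 0.329
```

```bash
python3 -c "
from h import *
D=np.array([.4704,.3032]);Rd=np.array([[.99,.1414],[-.1414,.99]])
go(*(D+Rd@[-.021,.001]),.211,171.87); tiltscan('s26',.042)"
```

```text
t 25.07 pos [0.4304 0.309  0.2273] yaw 171.93 F [ 0.3  0.5 -2.2] w 0.329 q6 -0.83  dxyz [-19.4   0.9  16.3] turn 0.001
t 25.07 pos [0.4304 0.309  0.2273] yaw 171.93 F [ 0.3  0.5 -2.2] w 0.329 q6 -0.83  dxyz [0. 0. 0.] turn None
45 [[234.5, 135.9], [249.3, 144.0]]
60 [[229.6, 141.2], [240.7, 153.2]]
75 [[223.7, 145.4], [230.4, 160.6]]
90 [[217.1, 148.3], [219.0, 165.8]]
side orange [215, 142, 15, 10, 57] [222.4, 147.3]
side orange [389, 253, 9, 10, 27] [394.0, 256.3]
yellow tips [([0, 80, 48, 20, 270], [25.0, 88.8]), ([288, 175, 15, 18, 124], [293.7, 184.0]), ([302, 196, 5, 3, 10], [303.8, 197.1]), ([291, 198, 9, 4, 21], [294.6, 199.3]), ([292, 235, 35, 25, 453], [308.8, 246.9]), ([402, 246, 3, 4, 8], [403.0, 247.5]), ([512, 343, 3, 5, 10], [512.9, 344.9])]
```

Stem is in the slot with no contact force. Now shift into the dock, then lower gently.

Request:
play_rows:
  steps:
    - {"dx":-5,"dy":0,"dz":0,"turn":0,"fingers":10}
    - {"dx":-10,"dy":1,"dz":0,"turn":0,"fingers":10}
    - {"dx":-15,"dy":1,"dz":0,"turn":0,"fingers":10}
    - {"dx":-19,"dy":1,"dz":0,"turn":0,"fingers":10}
    - {"dx":-19,"dy":1,"dz":0,"turn":0,"fingers":10}
  grip_force: 8

```text
t: 25.75
tool_pos: [0.45, 0.3075, 0.2279]
tool_rot: [0.0, 0.071, 0.998, 0.0]
ft_force: [0.5, -1.1, -3.1]
gripper_width: 0.326
```

Request:
play_rows:
  steps:
    - {"dx":0,"dy":0,"dz":4,"turn":0,"fingers":10}
    - {"dx":0,"dy":0,"dz":7,"turn":0,"fingers":10}
    - {"dx":0,"dy":0,"dz":9,"turn":0,"fingers":10}
    - {"dx":0,"dy":0,"dz":11,"turn":0,"fingers":10}
    - {"dx":0,"dy":0,"dz":12,"turn":0,"fingers":10}
  grip_force: 6

```text
t: 26.38
tool_pos: [0.4496, 0.3076, 0.2158]
tool_rot: [-0.0, 0.07, 0.998, -0.0]
ft_force: [-0.9, 0.5, -3.4]
gripper_width: 0.327
```

```bash
python3 -c "
from h import *
D=np.array([.4704,.3032]);Rd=np.array([[.99,.1414],[-.1414,.99]])
go(*(D+Rd@[-.021,.001]),.211,171.87); blobs('side','s27')
s=bot.read_state();print('dock frame',(Rd.T@(s['tool_pos'][:2]-D)*1000).round(1)); print(proj('side',np.r_[D,.113]))"
```

```text
t 26.38 pos [0.4496 0.3076 0.2158] yaw 171.93 F [-0.9  0.5 -3.4] w 0.327 q6 -0.85  dxyz [-0.2 -0.4  4.8] turn 0.001
side orange [221, 142, 14, 10, 58] [228.2, 148.1]
side orange [387, 253, 11, 10, 30] [393.3, 256.1]
dock frame [-21.2   1.4]
[[228.35861431 149.27092484]]
```

Request:
play_rows:
  steps:
    - {"dx":0,"dy":0,"dz":2,"turn":0,"fingers":10}
    - {"dx":0,"dy":0,"dz":3,"turn":0,"fingers":10}
    - {"dx":0,"dy":0,"dz":4,"turn":0,"fingers":10}
    - {"dx":0,"dy":0,"dz":5,"turn":0,"fingers":10}
    - {"dx":0,"dy":0,"dz":5,"turn":0,"fingers":10}
  grip_force: 5

```text
t: 27.05
tool_pos: [0.4496, 0.3076, 0.2109]
tool_rot: [-0.0, 0.07, 0.998, -0.0]
ft_force: [-0.5, -0.1, -3.0]
gripper_width: 0.329
```

```bash
python3 -c "
from h import *
s=bot.read_state();go(*s['tool_pos']); blobs('side','s28')"
```

```text
t 27.05 pos [0.4496 0.3076 0.2109] yaw 171.93 F [-0.5 -0.1 -3. ] w 0.329 q6 -0.85  dxyz [0. 0. 0.] turn None
side orange [221, 144, 14, 9, 57] [228.0, 149.2]
side orange [387, 253, 11, 10, 30] [393.3, 256.1]
```

Request:
play_rows:
  steps:
    - {"dx":0,"dy":0,"dz":1,"turn":0,"fingers":10}
    - {"dx":0,"dy":0,"dz":2,"turn":0,"fingers":10}
    - {"dx":0,"dy":0,"dz":3,"turn":0,"fingers":10}
    - {"dx":0,"dy":0,"dz":4,"turn":0,"fingers":10}
    - {"dx":0,"dy":0,"dz":5,"turn":0,"fingers":10}
  grip_force: 5

```text
t: 27.72
tool_pos: [0.4511, 0.308, 0.2081]
tool_rot: [0.002, 0.07, 0.998, 0.001]
ft_force: [1.1, -1.0, 7.8]
gripper_width: 0.324
```

```bash
python3 -c "
from h import *
s=bot.read_state();go(*s['tool_pos']); blobs('side','s29')"
```

```text
t 27.73 pos [0.4511 0.308  0.2081] yaw 171.94 F [ 1.1 -1.   7.8] w 0.324 q6 -0.85  dxyz [0. 0. 0.] turn None
side orange [221, 144, 14, 10, 55] [227.7, 149.8]
side orange [387, 253, 11, 10, 29] [393.3, 256.0]
```

Request:
play_rows:
  steps:
    - {"dx":-3,"dy":0,"dz":-1,"turn":0,"fingers":10}
    - {"dx":-7,"dy":0,"dz":-2,"turn":0,"fingers":10}
    - {"dx":-11,"dy":0,"dz":-2,"turn":0,"fingers":10}
    - {"dx":-14,"dy":0,"dz":-2,"turn":0,"fingers":10}
    - {"dx":-14,"dy":0,"dz":-2,"turn":0,"fingers":10}
  grip_force: 4

```text
t: 28.4
tool_pos: [0.4634, 0.3054, 0.2073]
tool_rot: [-0.001, 0.07, 0.998, -0.0]
ft_force: [-0.6, -0.3, -3.5]
gripper_width: 0.327
```

```bash
python3 -c "
from h import *
s=bot.read_state();go(*s['tool_pos']); blobs('side','s30')"
```

```text
t 28.4 pos [0.4634 0.3054 0.2073] yaw 171.92 F [-0.6 -0.3 -3.5] w 0.327 q6 -0.87  dxyz [0. 0. 0.] turn None
side orange [221, 145, 15, 9, 50] [228.0, 150.1]
side orange [387, 253, 11, 10, 30] [393.3, 256.1]
```

Request:
play_rows:
  steps:
    - {"dx":-1,"dy":0,"dz":1,"turn":0,"fingers":10}
    - {"dx":-2,"dy":0,"dz":2,"turn":0,"fingers":10}
    - {"dx":-3,"dy":0,"dz":3,"turn":0,"fingers":10}
    - {"dx":-4,"dy":0,"dz":4,"turn":0,"fingers":10}
    - {"dx":-4,"dy":0,"dz":4,"turn":0,"fingers":10}
  grip_force: 4

```text
t: 29.08
tool_pos: [0.4676, 0.3051, 0.2051]
tool_rot: [0.0, 0.07, 0.998, 0.0]
ft_force: [-0.5, -0.9, 5.4]
gripper_width: 0.328
```

```bash
python3 -c "
from h import *
D=np.array([.4704,.3032]);Rd=np.array([[.99,.1414],[-.1414,.99]])
s=bot.read_state();go(*s['tool_pos']); blobs('side','s31');print('dock frame',(Rd.T@(s['tool_pos'][:2]-D)*1000).round(1))
im=cv2.imread('pics/s31.png');h=cv2.cvtColor(im,cv2.COLOR_BGR2HSV); m=cv2.inRange(h,(100,120,40),(125,255,255))[115:152,205:240]
for r in range(0,37,3):
    c=np.where(m[r])[0]
    if len(c): print(115+r,205+c.min(),205+c.max())
print(proj('side',[np.r_[D,.113],np.r_[D,.166],np.r_[D,.216]]))"
```

```text
t 29.07 pos [0.4676 0.3051 0.2051] yaw 171.93 F [-0.5 -0.9  5.4] w 0.328 q6 -0.87  dxyz [0. 0. 0.] turn None
side orange [222, 145, 14, 9, 52] [228.2, 150.1]
side orange [387, 253, 11, 10, 31] [393.4, 256.3]
dock frame [-3.   1.5]
124 222 222
130 223 223
133 223 230
136 223 231
139 224 231
142 224 231
145 224 231
148 225 231
[[228.35861431 149.27092484]
 [227.25348884 136.77085781]
 [226.16157267 124.42020122]]
```

Request:
play_rows:
  steps:
    - {"dx":0,"dy":0,"dz":-1,"turn":0,"fingers":10}
    - {"dx":0,"dy":0,"dz":-1,"turn":0,"fingers":38}
    - {"dx":0,"dy":0,"dz":-1,"turn":0,"fingers":45}
    - {"dx":0,"dy":0,"dz":-1,"turn":0,"fingers":55}
    - {"dx":0,"dy":0,"dz":-1,"turn":0,"fingers":70}
  grip_force: 4

```text
t: 29.75
tool_pos: [0.4675, 0.3051, 0.2049]
tool_rot: [-0.0, 0.07, 0.998, 0.0]
ft_force: [-0.3, -1.3, -0.6]
gripper_width: 0.627
```

Request:
play_rows:
  steps:
    - {"dx":0,"dy":0,"dz":0,"turn":0,"fingers":85}
    - {"dx":0,"dy":0,"dz":0,"turn":0,"fingers":90}
    - {"dx":0,"dy":0,"dz":-15,"turn":0,"fingers":90}
    - {"dx":0,"dy":0,"dz":-40,"turn":0,"fingers":90}
    - {"dx":0,"dy":0,"dz":-70,"turn":0,"fingers":90}

```text
t: 30.38
tool_pos: [0.4674, 0.3051, 0.2765]
tool_rot: [0.0, 0.07, 0.998, 0.0]
ft_force: [1.0, -0.2, -0.3]
gripper_width: 0.899
```

Request:
play_rows:
  steps:
    - {"dx":0,"dy":0,"dz":-30,"turn":0,"fingers":90}
    - {"dx":0,"dy":0,"dz":-50,"turn":0,"fingers":90}
    - {"dx":30,"dy":0,"dz":-60,"turn":0,"fingers":90}
    - {"dx":60,"dy":0,"dz":-60,"turn":0,"fingers":90}
    - {"dx":60,"dy":0,"dz":-60,"turn":0,"fingers":90}

```text
t: 31.0
tool_pos: [0.4069, 0.3137, 0.3367]
tool_rot: [0.001, 0.069, 0.998, 0.001]
ft_force: [0.7, -0.0, 0.1]
gripper_width: 0.901
```

```bash
python3 -c "
from h import *
D=np.array([.4704,.3032])
s=bot.read_state();go(*s['tool_pos']); im,_=blobs('side','s32');t,_=blobs('top','t32');w,_=snap('wrist','w32')
h=cv2.cvtColor(im,cv2.COLOR_BGR2HSV); m=cv2.inRange(h,(100,120,40),(125,255,255))[110:152,205:240]
for r in range(0,42,4):
    c=np.where(m[r])[0]
    if len(c): print(110+r,205+c.min(),205+c.max())
P=[np.r_[D,.113],np.r_[D,.166],np.r_[D,.216],np.r_[D,.036]]
print(proj('side',P).round(1).tolist(),proj('wrist',P).round(1).tolist())
cv2.imwrite('pics/m10.png',np.hstack([cv2.resize(im[70:220,150:300],(400,400),interpolation=2),cv2.resize(w[150:400,155:405],(400,400))]))"
```

```text
t 31.0 pos [0.4069 0.3137 0.3367] yaw 172.04 F [ 0.7 -0.   0.1] w 0.901 q6 -0.8  dxyz [0. 0. 0.] turn None
side orange [221, 146, 15, 8, 51] [228.0, 150.2]
side orange [389, 253, 9, 9, 23] [394.0, 255.8]
top orange [390, 146, 10, 2, 14] [395.4, 146.7]
top orange [177, 183, 8, 16, 63] [181.0, 190.4]
110 239 239
114 239 239
122 225 227
126 222 230
130 223 230
134 223 230
138 224 231
142 224 231
146 224 231
[[228.4, 149.3], [227.3, 136.8], [226.2, 124.4], [229.9, 166.4]] [[278.6, 237.5], [278.5, 254.5], [278.5, 275.3], [278.7, 219.2]]
```

```bash
python3 -c "
from h import *
a=cv2.imread('pics/top0.png').astype(int);b=cv2.imread('pics/t32.png').astype(int)
for n,(x,y,w,hh) in dict(can=(190,95,26,35),ring=(232,108,24,24),wrench=(258,118,58,20),jar=(350,100,24,28),box=(322,186,30,36),decoy=(383,125,22,52)).items(): 
    d=abs(a-b)[y:y+hh,x:x+w].max(2); print(n,d.mean().round(1),(d>40).mean().round(3))
blobs('side','s33')
print(bot.job_done())"
```

```text
can 5.4 0.0
ring 5.7 0.0
wrench 5.8 0.0
jar 6.3 0.0
box 6.1 0.0
decoy 5.8 0.0
side orange [222, 146, 14, 8, 49] [228.1, 150.2]
side orange [389, 253, 9, 10, 26] [394.0, 256.2]
the job is handed in; nothing more can be done
None
```

The probe went from the cradle to the yellow rest and then to the grey dock, let go at each place, and the job was handed in at about 31 s.

1. **Cradle to rest:** I gripped the handle and lifted it. Loosening the grip let the stem swing down to about 40°. I then laid it square to the slope and let go. A picture with the gripper clear showed it lying in the rest with its collar at the prongs.
2. **Rest to dock:** I took it again near the top of the handle and let it swing to within about 12° of upright. The stem went down between the tines. I pushed the probe upright, set the collar behind the red lips, let go and backed off.

**Last checks, with the robot clear:**
- The collar is within about 1 pixel (roughly 2–3 mm) of the computed seat in the side image, and it did not move between two pictures.
- The handle's slope matches a vertical line, and the gripper force is back near zero.
- Can, jar, wrench, ring, box and the small look-alike show no change in the top image.

**Shortfalls:**
- The picture limit was used up, so the final seating was checked by numbers only, not seen.
- In the rest, the wrist camera put the handle end about 8 mm off my estimate, as if the probe lay at about 48° instead of 45°. I split the difference for the new grip, and it held.

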